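# Turn the reversible board cork side up under the samovar tap

## Robot

A 6-joint arm with a two-finger parallel gripper is mounted at the origin on the work surface. World frame = base frame: x ahead of the robot, y to its left, z up, the work surface at z = 0. Lengths are in mm, angles in degrees, forces in N, time in s.
With the tool pointing down it reaches from about 400 to 825 mm from the base axis. Payload 7 kg.
Tool frame: the origin (TCP) lies on the centre line of the jaws, within the pads' length; the fingertips stand robot.tip_reach ahead of it and the grasp point (between the pads) lies 11 mm behind it (robot.tip_reach is the distance from the TCP to the fingertips, in mm); z points along the fingers, y is the line along which they close (so a half turn about z gives the same grasp; the last joint's range is limited). The gripper opens to 85 mm and grips with 20 to 120 N. Pads are 22 mm wide; open, the fingers measure 114 mm over their backs; the gripper's body (76 mm by 85 mm) begins 54 mm behind the grasp point. The pads swing forward as they close: fully open they stand 13 mm farther back than shut.
Start: joints at [81.251, 20.546, 0.682, 0, -70.136, -16.507], TCP at [288.003, 610.45, 239.302] pointing down, gripper open.
Joint ranges: [-176.03, 176.03], [-82.01, 121.73], [-58.28, 71.71], [-173.87, 95.51], [-174.79, -0.11], [-173.66, 173.66]. Speed limits (degrees/s): [136.94, 136.94, 172.46, 180, 180, 180].

## Interface

Orientations are given as [roll, pitch, yaw] about the fixed x, y, z axes, in that order (R = Rz(yaw) Ry(pitch) Rx(roll)).
In Python, from cell import robot gives the robot as it stands.
- The arm moves only by the tool step_arm, never from a script. Its argument "commands" is a list that holds one entry, the list of rows, each a list of 7 numbers: the shift along the tool's x, y, z in units of 60 mm (1.0 is 60 mm), then the turn, a rotation vector about the tool's x, y, z in degrees, then the finger opening in mm, from 0 to 85.4. A call has 1 to 8 rows; each row is the pose to reach, as a shift and turn from the pose commanded when the call began, along the tool's axes at that moment; what a row does not reach only later rows make up. A row lasts 1/8 s, in which the tool goes at most 62.5 mm and 10.7 degrees, less where a joint would pass 70% of its speed; a pose out of reach is approached as far as the arm can. A call with a gripper value outside its range is refused whole. The fingers move at their own pace and stop on an object; "newtons" is the grip in N (left out, the last holds). Time passes only in rows, so rows that repeat a pose let the fingers close. It gives the time, the measured TCP pose, the force, the opening and the grip force at its end, in the units of the state.
- robot.get_state(): the state, without advancing time (a new reading comes with each control period).
- robot.capture(name): name is "scene" or "top" or "wrist"; returns (picture, depth): 384x512x3 uint8, red, green, blue; 384x512 float32, mm along the optical axis (not along the pixel's ray), 0 where there is no reading.
- robot.camera_model(name): a dict with "intrinsics" (3x3 intrinsics, pixels), "R" (3x3) and "t" (3): a world point X has camera coordinates R X + t. Camera axes: x right, y down, z forward; pixel columns grow to the right and rows downward; lengths in mm; the calibration is good to about 2 mm. A picture is of the moment at which its call begins: read the wrist's pose just before it. camera_model takes no time and is no camera call; for the wrist camera it gives the pose at the moment of the call.
- robot.sign_off(): hands the job in; it is judged then, once.
Trained networks look in the newest picture that a camera, given by its name, has taken for a name from the list of things; names that differ only in an ending like _2 or _b are one class to them, and where a whole thing is asked for, a point or a joint stands for the part that bears it (a point fixed in the world has none). Each returns a list of dicts, best first, with "conf" (0 to 1); they miss things now and then, are a little off and sometimes report something else, mostly with a low value. They report only what shows in the picture. A call takes as long as a camera call. They do not tell look-alikes from the thing itself.
- robot.boxes_of(camera, thing): "box" ([centre column, centre row, width, height] in pixels, round what is visible of it).
The state is a dict: "time_s": time; "q": joint angles; "qd": joint speeds; "joint_efforts": joint torques, N m; "tcp_pos": TCP position; "ee_rot": TCP orientation; "contact_force": force on the tool from outside, world axes, zero at the start; "wrist_torque": the same for the moment, N m; "gripper_width": finger opening in mm; "finger_force": force on a finger pad.
Only numpy, scipy, OpenCV 4.12 (cv2) and the standard library are available. Lean on these libraries where they do the work, as an engineer would, in place of code of your own. Each camera call takes 0.05 s, during which the arm holds its last target. There are 200 camera calls.

## Task

The hot teapot is going to be filled at the samovar, so the wooden board must lie cork side up under the tap: slide the board flat until it sticks out past the front edge of the samovar stand, take hold of it there, lift it clear and turn it over, and lay it down gently, without letting it drop, flat on the stand with the tap over the middle of the board and no part of it hanging over an edge of the stand. Leave the jar, the tea glasses, the teapot, the sugar bowl and the spoon where they are, and do not knock the samovar.

Things in the scene. Friction and masses are not known exactly. Their poses are not given: they have to be found in the camera images.
- board: Reversible board, 120 mm (own x) by 200 mm (own y) by 14 mm thick, about 0.26 kg: dark wood on its +z face, light cork on its -z face. Origin at its very centre, 7 mm from either face. Starts flat on the stand, wood up, on the other half from the samovar, its 200 mm side within 15 degrees of parallel to the stand's front edge, its -x side towards that edge.
- board_c0 (a point): Corner of the board at its own -x,-y, half way through the thickness (60 mm and 100 mm from the centre).
- board_c1 (a point): Corner of the board at its own -x,+y, half way through the thickness (60 mm and 100 mm from the centre).
- board_c2 (a point): Corner of the board at its own +x,+y, half way through the thickness (60 mm and 100 mm from the centre).
- board_c3 (a point): Corner of the board at its own +x,-y, half way through the thickness (60 mm and 100 mm from the centre).
- stand_front (a point): Middle of the top front edge of the fixed samovar stand, at its top surface (160 mm above the table). The green speckled top is 360 mm deep, 720 mm wide. Site axes: x level from the front edge to the back of the stand, y along the edge to the left (edge ends 360 mm either side), z up. A 27 mm high rail runs round its back and rear sides. The front below the edge is upright; the bin is in its middle.
- bin (a joint): Tilt (rad) of the bin in the middle of the stand's front: 0 shut, flush; up to 0.45 leaning out to the robot. 250 mm wide, 126 mm high, hinged along its foot, its top edge 20 mm below the stand's top and at most 55 mm out; a 90 mm wide finger pull in its middle reaches 12 mm further. Stiff hinge, stays where it is; it holds two saucers and may be left as it is.
- tap (a point): Lower end of the samovar tap's spout (23 mm across), 106 mm above the stand's top. The key on top of the tap rises 63 mm above this point. The point's +x runs level back along the tap to the samovar's upright axis, 135 mm behind this point; the front of the samovar's foot is 71 mm behind it.
- samovar: Steel samovar, fixed, on the left or right half of the stand towards the back, tap to the front. Foot 128 mm square, belly radius 62 mm (70 mm up) to 85 mm (200 mm up), rim 90 mm, side handles out to 123 mm at 165 to 217 mm up, 318 mm high. Origin on the stand's top plumb below the tap's spout, 135 mm before the foot's centre (x axis), z up.
- jar: Plastic jar with red twist cap, 72 mm across, 115 mm high, standing in the middle part of the stand's top, before or behind the tea glass. Origin at the centre of its underside.
- tea_glass: Tea glass in a steel holder, 69 mm across, 108 mm high, standing in the middle part of the stand's top, before or behind the jar; handle reaches 63 mm out along its +x. Origin at the centre of its underside.
- side_glass: A second such glass in its holder, on the table right of the stand. Origin at the centre of its underside.
- teapot: Glass teapot, 128 mm across, 121 mm high, spout and handle reach 108 and 104 mm out along -x and +x, on the table left of the stand. Origin at the centre of its underside.
- sugar_bowl: Lidded blue sugar bowl, 100 mm across, 99 mm high, on the table right of the stand. Origin at the centre of its underside.
- spoon: Steel spoon, 140 mm long, lying on the table between robot and stand. Origin at the middle of its underside.
Things that resemble listed ones, but are neither listed nor needed, are in the scene too. What is meant by the board is not purple, and is the smaller of those in its own colour.

How it is judged (in metres and radians):
On the way, in this order (a step that is already met when the one before it is completed fails the run):
1. the board, lying flat, sticks out at least 20 mm past the front edge of the stand (angle between board's own z axis and vertical below 0.12 rad and x of any of board_c0, board_c1, board_c2, board_c3 in the frame of stand_front below -0.02 m), for 0.2 s.
2. the board is held in the gripper, lifted clear of the stand (contact force between the fingers and board above 1 N and contact force between stand and board below 0.05 N and z of board in the frame of stand_front above 0.05 m), for 0.2 s.
At the end, for the whole second after the job is handed in: The board lies still and flat (within 3.5 degrees) on the stand's top, cork up, its centre within 22 mm of plumb below the tap's spout, and all four of its corners are within the edges of the stand's top (angle between board's own z axis and vertical above 3.08 rad and z of board in the frame of stand_front between 0.002 and 0.012 m and horizontal distance between board and tap below 0.022 m and x of each of board_c0, board_c1, board_c2, board_c3 in the frame of stand_front above 0 m and y of board_c0 in the frame of stand_front between -0.36 and 0.36 m and y of board_c1 in the frame of stand_front between -0.36 and 0.36 m and y of board_c2 in the frame of stand_front between -0.36 and 0.36 m and y of board_c3 in the frame of stand_front between -0.36 and 0.36 m and linear speed of board below 0.02 m/s and angular speed of board below 0.1 rad/s); the robot touches nothing.
It fails at once if the jar or the tea glass on the stand is moved more than 25 mm or tipped (distance of any of jar, tea_glass from where it was at the start of the episode above 0.025 m or angle between any of jar, tea_glass's own z axis and vertical above 0.35 rad).
It fails at once if the second glass, the teapot, the sugar bowl or the spoon is moved more than 25 mm, or tipped (distance of any of side_glass, teapot, sugar_bowl, spoon from where it was at the start of the episode above 0.025 m or angle between any of side_glass, teapot, sugar_bowl's own z axis and vertical above 0.35 rad).
It fails at once if the samovar is knocked with more than 12 N (contact force between samovar and anything else above 12 N).
It fails at once if the board is dropped, flopped or thrown (faster than 0.6 m/s while the fingers do not touch it) (contact force between the fingers and board below 0.05 N and linear speed of board above 0.6 m/s).
It also fails if it takes over 67 s, if anything falls off the work surface, if the arm or the gripper's body presses on something with over 40 N, if the wrist force passes 120 N, or if a joint passes its speed limit or range.

## Working session

There is one attempt and no reset: what is moved stays moved. The work goes in short steps, Python scripts to look and compute and a tool call to move; the robot and the scene stay as the last step left them, time stands still between calls to the robot, and variables do not carry over. Pictures are saved under pics/ and viewed, at most 10 in all, crops included, and the job is handed in when it is done.

Besides the shell and the picture viewer there is one more tool, called after ">>>" as name([rows], argument=value, ...), one row to a line, values as JSON. step_arm: Moves the arm, as the interface text tells. Its arguments: {"type":"object","properties":{"commands":{"type":"array","items":{"type":"array","items":{"type":"array","items":{"type":"number"}}}},"newtons":{"type":"number"}},"required":["commands"]}

```bash
mkdir -p pics; ls; python3 - <<'E'
from cell import robot
import cv2,numpy as np
s=robot.get_state();print(s, robot.tip_reach)
ims=[]
for c in("scene","top"):
    p,d=robot.capture(c);np.savez("%s0.npz"%c,p=p,d=d)
    cv2.imwrite(f"pics/{c}0.png",cv2.resize(p[:,:,::-1],(800,600)))
    m=robot.camera_model(c);print(c,m)
    for t in("board","samovar","jar","tea_glass","tap","bin"):
        print(t,[(np.round(b["box"]).tolist(),round(b["conf"],2)) for b in robot.boxes_of(c,t)[:4]])
E
```

```text
pics
{'time_s': 0.0, 'q': array([ 8.12506647e+01,  2.05890201e+01,  6.33078307e-01, -1.85343023e-02,
       -7.01358290e+01, -1.65043489e+01]), 'qd': array([ 0.01571595,  0.02471879,  0.00040759, -0.09279065, -0.01834702,
       -0.0075708 ]), 'joint_efforts': array([-1.74002133e-03, -5.83314085e+01,  2.93408722e+01,  6.93671241e+00,
       -6.13878845e-03, -2.80091939e-05]), 'tcp_pos': array([287.83159258, 610.03321348, 238.39063604]), 'ee_rot': array([ 1.79907060e+02, -9.36763218e-03, -2.52599883e+01]), 'contact_force': array([-0.01952674,  0.66678464, -0.46726717]), 'wrist_torque': array([-0.02993726, -0.00977718,  0.01527035]), 'finger_force': 0.0, 'gripper_width': 85.4824256807616} 8.0
scene {'intrinsics': array([[438.53604834,   0.        , 263.27401658],
       [  0.        , 438.53604834, 198.07599053],
       [  0.        ,   0.        ,   1.        ]]), 'R': array([[ 0.57788165,  0.81609551,  0.00639696],
       [ 0.60891602, -0.42593135, -0.66918142],
       [-0.54339128,  0.39060287, -0.74307154]]), 't': array([-302.08604632, -211.90736433, 2002.13252695])}
board [([270.0
[... 472 characters left out ...]
     , 499.13842993, 193.15008276],
       [  0.        ,   0.        ,   1.        ]]), 'R': array([[ 0.00632856, -0.99996313,  0.00580342],
       [-0.99126381, -0.00703788, -0.13170621],
       [ 0.1317422 , -0.00491921, -0.99127181]]), 't': array([   1.96885234,  561.3740979 , 1654.55425018])}
board [([318.0, 268.0, 42.0, 64.0], 0.89), ([192.0, 173.0, 63.0, 40.0], 0.84), ([190.0, 272.0, 90.0, 86.0], 0.66)]
samovar [([325.0, 110.0, 83.0, 91.0], 0.73)]
jar [([253.0, 124.0, 20.0, 30.0], 0.94)]
tea_glass [([256.0, 165.0, 23.0, 31.0], 0.61), ([326.0, 108.0, 86.0, 90.0], 0.32), ([191.0, 171.0, 67.0, 38.0], 0.25)]
tap [([327.0, 108.0, 86.0, 87.0], 0.94)]
bin [([261.0, 206.0, 77.0, 19.0], 0.71)]
```

View pics/scene0.png

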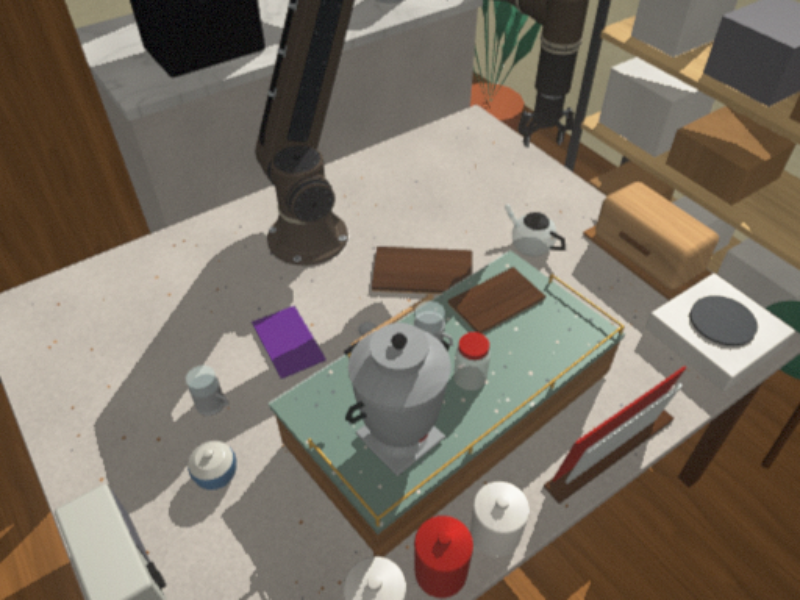

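View pics/top0.png

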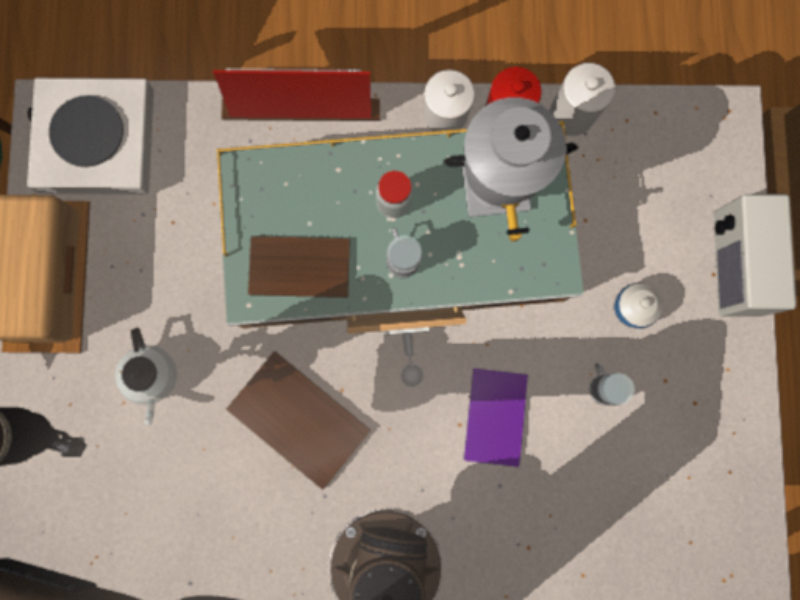

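The top picture (800-px scale) shows three board-like things. There is a dark board on the stand at (300,266), a larger dark board on the table at (302,420), and a purple one at (496,417). The one on the stand fits: it is not purple, it is the smaller dark one, and it lies on the other half from the samovar. I'll measure next and confirm it in a crop.

```bash
cat > h.py <<'E'
import numpy as np,cv2
from cell import robot
def cloud(d,m):
    K,R,t=m["intrinsics"],m["R"],m["t"]
    v,u=np.mgrid[:d.shape[0],:d.shape[1]]
    c=np.stack([(u-K[0,2])/K[0,0]*d,(v-K[1,2])/K[1,1]*d,d],-1)
    X=(c-t)@R; X[d<=0]=np.nan; return X
def onplane(uv,m,z):
    K,R,t=m["intrinsics"],m["R"],m["t"]
    uv=np.atleast_2d(uv).astype(float)
    r=np.c_[(uv[:,0]-K[0,2])/K[0,0],(uv[:,1]-K[1,2])/K[1,1],np.ones(len(uv))]@R
    C=-R.T@t; return C+r*((z-C[2])/r[:,2])[:,None]
def proj(X,m):
    c=np.atleast_2d(X)@m["R"].T+m["t"]; p=c@m["intrinsics"].T; return p[:,:2]/p[:,2:]
E
python3 - <<'E'
from h import *
f=np.load("top0.npz");p,d=f["p"],f["d"];m=robot.camera_model("top")
X=cloud(d,m);hsv=cv2.cvtColor(p,cv2.COLOR_RGB2HSV)
z=X[...,2]
# stand front edge: last column pixels with z>150
st=(z>152)&(z<168)&(hsv[...,0]>60)&(hsv[...,0]<95)
pts=[]
for u in list(range(152,220,4))+list(range(300,366,4)):
    vs=np.where(st[:,u])[0]
    if len(vs):pts.append((u,vs.max()+.5))
P=onplane(pts,m,160);vx,vy,x0,y0=cv2.fitLine(P[:,:2].astype(np.float32),cv2.DIST_HUBER,0,.01,.01).ravel()
print("front dir",np.degrees(np.arctan2(vy,vx)),x0,y0,"resid",np.abs((P[:,0]-x0)*vy-(P[:,1]-y0)*vx).max())
S=X[st];print("stand z",np.median(S[:,2]),"x",np.percentile(S[:,0],[.2,99.8]),"y",np.percentile(S[:,1],[.2,99.8]))
# board
bm=np.zeros(st.shape,np.uint8);roi=(slice(145,200),slice(150,235))
V=p.astype(int);bm[roi]=((V[...,0]>V[...,1]+5)&(z>155)&(z<190))[roi]
c=max(cv2.findContours(bm,0,1)[0],key=cv2.contourArea)
B=onplane(c[:,0,:],m,174);r=cv2.minAreaRect(B[:,:2].astype(np.float32));print("board",r,cv2.boxPoints(r).round(1).tolist(),"z",np.nanmedian(z[bm>0]))
# gold tap
g=(hsv[...,0]>12)&(hsv[...,0]<32)&(hsv[...,1]>150)&(z>225)
ii=np.argwhere(g);print("gold",len(ii));
for v,u in ii[::4]:print(u,v,X[v,u].round(0),end=";")
print()
for n,(u,v,w,h) in dict(jar=(253,124,20,30),glass=(256,165,23,31)).items():
    q=X[v-h//2:v+h//2,u-w//2:u+w//2].reshape(-1,3);q=q[q[:,2]>200];print(n,np.percentile(q,[2,50,98],axis=0).round(0).tolist())
# bin
q=X[197:218,215:305].reshape(-1,3);q=q[(q[:,2]>90)&(q[:,2]<156)];print("bin",np.percentile(q,[2,50,98],axis=0).round(0).tolist())
# samovar top
q=X[70:110,300:360].reshape(-1,3);q=q[q[:,2]>380];print("sam",np.percentile(q,[1,50,99],axis=0).round(0).tolist())
cv2.imwrite("pics/crop0.png",cv2.resize(p[120:225,140:380,::-1],(800,350),interpolation=cv2.INTER_CUBIC))
E
```

```text
front dir -85.046684 537.66986 -62.256683 resid 7.462675189531847
stand z 159.53058606239193 x [509.44123149 890.82187472] y [-384.72497485  337.44507579]
board ((615.11474609375, 178.66275024414062), (198.74441528320312, 120.50682830810547), 89.1087875366211) [[553.2999877929688, 80.19999694824219], [673.7999877929688, 78.4000015258789], [676.9000244140625, 277.1000061035156], [556.4000244140625, 279.0]] z 173.3137192537131
gold 108
323 131 [ 710. -216.  302.];327 131 [ 710. -228.  300.];324 132 [ 709. -220.  292.];328 132 [ 709. -231.  295.];326 133 [ 707. -226.  290.];326 134 [ 702. -225.  299.];326 135 [ 700. -225.  294.];325 136 [ 697. -223.  294.];329 136 [ 697. -234.  295.];328 137 [ 694. -231.  296.];327 138 [ 691. -228.  296.];326 139 [ 688. -225.  294.];325 140 [ 685. -223.  293.];329 140 [ 684. -234.  297.];328 141 [ 682. -231.  295.];327 142 [ 678. -227.  301.];326 143 [ 676. -225.  293.];330 143 [ 676. -236.  297.];329 144 [ 672. -233.  298.];328 145 [ 671. -231.  291.];327 146 [ 667. -227.  296.];331 149 [ 651. -234.  327.];328 150 [ 650. -226.  319.];332 150 [ 653. -240.  306.];329 151 [ 650. -232.  303.];327 152 [ 648. -227.  301.];331 152 [ 647. -237.  307.];
jar [[716.0, -39.0, 208.0], [740.0, -10.0, 272.0], [778.0, 17.0, 280.0]]
glass [[594.0, -52.0, 210.0], [620.0, -25.0, 267.0], [657.0, 2.0, 274.0]]
bin [[487.0, -151.0, 93.0], [507.0, -33.0, 131.0], [534.0, 82.0, 154.0]]
sam [[740.0, -297.0, 400.0], [784.0, -208.0, 424.0], [851.0, -138.0, 477.0]]
```

View pics/crop0.png

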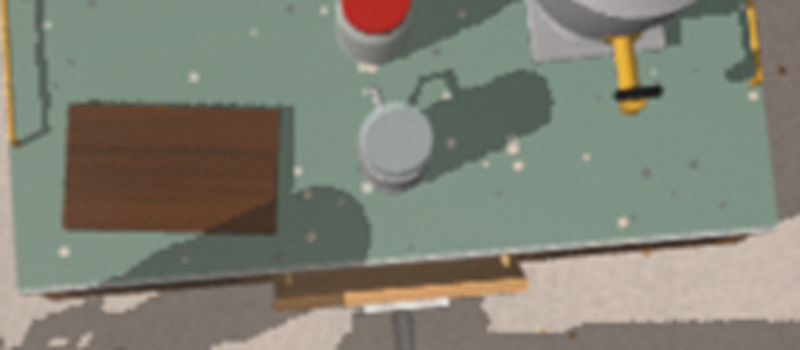

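The crop confirms the stand's dark board: corners at about (65,103), (278,108), (275,233) and (63,230), measuring 199 x 120 mm at z 173, so the size fits. The samovar and its tap are on the right, with the tap end near (628,105). The bin leans out at the middle of the front edge.

The plan is to pull the board forward from its back edge with the open fingers and tool down, then grasp the overhang with the tool horizontal.

```bash
cat >> h.py <<'E'
from scipy.spatial.transform import Rotation as Rot
def pose():
    s=robot.get_state(); return np.array(s["tcp_pos"]),Rot.from_euler("xyz",s["ee_rot"],degrees=True),s
def to(pos,rpy=None,frm=None):
    p,R,s=pose() if frm is None else (np.array(frm[0],float),Rot.from_euler("xyz",frm[1],degrees=True),None)
    sh=R.inv().apply(np.array(pos)-p)/60
    rv=(R.inv()*Rot.from_euler("xyz",rpy,degrees=True)).as_rotvec(degrees=True) if rpy is not None else np.zeros(3)
    print("shift",sh.round(3),"turn",rv.round(2)); return sh,rv
E
python3 - <<'E'
from h import *
print([a for a in dir(robot) if a[0]!='_'])
to([715,178,222],[180,0,-1])
f=np.load("top0.npz");p,d=f["p"],f["d"];m=robot.camera_model("top");X=cloud(d,m)
for n,(u,v,w,h) in dict(teapot=(93,240,50,60),sugar=(408,196,32,30),sg=(390,249,34,26)).items():
    q=X[v-h//2:v+h//2,u-w//2:u+w//2].reshape(-1,3);q=q[(q[:,2]>25)&(q[:,2]<158)];print(n,np.percentile(q,[2,50,98],axis=0).round(0).tolist())
E
```

```text
['Unreachable', 'boxes_of', 'camera_model', 'capture', 'get_state', 'sign_off', 'tip_reach']
shift [9.511 3.482 0.289] turn [  0.    -0.   -24.26]
teapot [[321.0, 455.0, 43.0], [400.0, 503.0, 84.0], [483.0, 562.0, 117.0]]
sugar [[510.0, -579.0, 43.0], [551.0, -530.0, 74.0], [598.0, -493.0, 98.0]]
sg [[346.0, -501.0, 30.0], [375.0, -462.0, 105.0], [413.0, -440.0, 114.0]]
```

>>> step_arm([
  [[0.5, 0.18, 0.02, 0, 0, -4, 85], [1.1, 0.4, 0.03, 0, 0, -8, 85], [1.8, 0.66, 0.05, 0, 0, -13, 85], [2.5, 0.92, 0.08, 0, 0, -18, 85], [3.2, 1.17, 0.1, 0, 0, -22, 85], [3.8, 1.39, 0.12, 0, 0, -24.3, 85], [4.4, 1.61, 0.14, 0, 0, -24.3, 85], [4.75, 1.74, 0.145, 0, 0, -24.3, 85]],
])

```text
time_s: 1.7
tcp_pos: [502.3, 393.1, 230.6]
ee_rot: [180.0, -0.0, -1.0]
contact_force: [-0.0, -0.3, 0.3]
gripper_width: 85.1
finger_force: 0.0
```

>>> step_arm([
  [[0.45, 0.44, 0.02, 0, 0, 0, 85], [1.0, 0.97, 0.04, 0, 0, 0, 85], [1.6, 1.55, 0.06, 0, 0, 0, 85], [2.2, 2.13, 0.08, 0, 0, 0, 85], [2.8, 2.71, 0.1, 0, 0, 0, 85], [3.3, 3.2, 0.12, 0, 0, 0, 85], [3.6, 3.49, 0.14, 0, 0, 0, 85], [3.64, 3.53, 0.14, 0, 0, 0, 85]],
])

```text
time_s: 2.7
tcp_pos: [716.7, 178.0, 221.4]
ee_rot: [180.0, 0.0, -1.1]
contact_force: [-0.9, 0.6, -0.8]
gripper_width: 84.9
finger_force: 0.0
```

```bash
python3 - <<'E'
from h import *
p,R,s=pose();print(p,s["ee_rot"],s["q"],s["contact_force"],s["time_s"])
m=robot.camera_model("wrist");im,d=robot.capture("wrist");X=cloud(d,m)
cv2.imwrite("pics/w1.png",cv2.resize(im[:,:,::-1],(768,576)))
np.savez("w1.npz",p=im,d=d,**m)
V=im.astype(int);z=X[...,2]
b=((V[...,0]>V[...,1]+5)&(z>166)&(z<182)).astype(np.uint8)
c=max(cv2.findContours(b,0,1)[0],key=cv2.contourArea);print(cv2.boundingRect(c))
B=onplane(c[:,0,:],m,174);r=cv2.minAreaRect(B[:,:2].astype(np.float32));print(r,cv2.boxPoints(r).round(1).tolist())
E
```

```text
[716.72952159 177.96807078 221.42664143] [ 1.79980614e+02  4.69799660e-02 -1.05254604e+00] [ 2.89946992e+01  2.70965318e+01  8.52912712e+00 -7.11128617e-03
 -7.14829685e+01  5.99550241e+01] [-0.90488046  0.5759751  -0.82932186] 2.7
(141, 277, 228, 106)
((637.1491088867188, 179.27743530273438), (154.64866638183594, 86.57908630371094), 88.99777221679688) [[592.5, 102.69999694824219], [679.0999755859375, 101.19999694824219], [681.7999877929688, 255.8000030517578], [595.2000122070312, 257.29998779296875]]
```

View pics/w1.png

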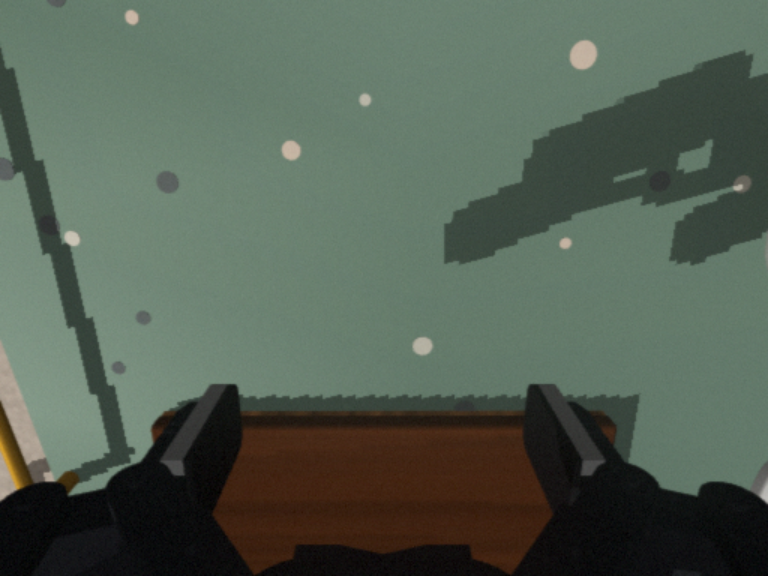

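The wrist view shows the board's back edge at about row 410 (x ≈ 680 mm), with both fingers behind it and open floor beyond. Next I descend behind the edge.

>>> step_arm([
  [[-0.1, 0, 0.2, 0, 0, 0, 60], [-0.18, 0, 0.45, 0, 0, 0, 60], [-0.18, 0, 0.65, 0, 0, 0, 60], [-0.18, 0, 0.78, 0, 0, 0, 60], [-0.18, 0, 0.82, 0, 0, 0, 60], [-0.18, 0, 0.83, 0, 0, 0, 60]],
])

```text
time_s: 3.5
tcp_pos: [705.5, 179.2, 172.4]
ee_rot: [180.0, -0.0, -1.0]
contact_force: [-0.7, -0.6, 0.3]
gripper_width: 60.1
finger_force: 0.0
```

>>> step_arm([
  [[0, 0, 0.03, 0, 0, 0, 60], [0, 0, 0.05, 0, 0, 0, 60]],
])

```text
time_s: 3.75
tcp_pos: [705.4, 179.2, 169.6]
ee_rot: [-180.0, -0.0, -1.0]
contact_force: [0.7, -0.3, 0.1]
gripper_width: 60.1
finger_force: 0.0
```

```bash
python3 - <<'E'
from h import *
p,R,s=pose();print(p,s["q"],s["contact_force"],s["time_s"])
m=robot.camera_model("wrist");im,d=robot.capture("wrist");X=cloud(d,m)
b=(d>0)&(d<np.nanmax(d));z=X[...,2]
q=X[(z<205)&(np.abs(X[...,0]-706)<14)&(np.abs(np.abs(X[...,1]-178)-36)<16)];print(len(q),np.percentile(q[:,2],[1,5,25,50]) if len(q) else 0)
cv2.imwrite("pics/w2.png",im[220:384,:,::-1])
E
```

```text
[705.37870772 179.18565059 169.56253699] [ 2.95333277e+01  2.79086641e+01  2.95753187e+00 -3.03699679e-04
 -6.50274770e+01  5.95044676e+01] [ 0.70310613 -0.33172263  0.09866437] 3.75
9438 [158.9787943  159.38563495 160.1270549  170.40401583]
```

View pics/w2.png

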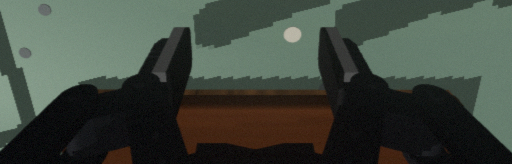

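The fingers are behind the board's back edge (row ~95) with no contact yet. I'll descend in small steps to feel the stand.

>>> step_arm([
  [[0, 0, 0.03, 0, 0, 0, 60], [0, 0, 0.03, 0, 0, 0, 60]],
])

```text
time_s: 4.05
tcp_pos: [705.2, 179.2, 167.4]
ee_rot: [180.0, 0.0, -1.0]
contact_force: [1.0, 0.4, 0.6]
gripper_width: 59.8
finger_force: 0.0
```

>>> step_arm([
  [[0, 0, 0.03, 0, 0, 0, 60], [0, 0, 0.03, 0, 0, 0, 60]],
])

```text
time_s: 4.3
tcp_pos: [705.2, 179.1, 165.6]
ee_rot: [180.0, 0.0, -1.0]
contact_force: [-0.8, -0.8, -0.2]
gripper_width: 59.9
finger_force: 0.0
```

>>> step_arm([
  [[-0.1, 0, 0, 0, 0, 0, 60], [-0.25, 0, 0, 0, 0, 0, 60], [-0.4, 0, 0, 0, 0, 0, 60], [-0.58, 0, 0, 0, 0, 0, 60], [-0.76, 0, 0, 0, 0, 0, 60], [-0.94, 0, 0, 0, 0, 0, 60], [-1.1, 0, 0, 0, 0, 0, 60], [-1.2, 0, 0, 0, 0, 0, 60]],
])

```text
time_s: 5.3
tcp_pos: [632.7, 180.5, 166.0]
ee_rot: [-180.0, -0.0, -0.9]
contact_force: [0.7, 0.5, -0.8]
gripper_width: 60.1
finger_force: 0.8
```

```bash
cat >> h.py <<'E'
def board_top(zt=174,roi=(120,260,130,240),save=None):
    m=robot.camera_model("top");p,d=robot.capture("top");X=cloud(d,m);z=X[...,2];V=p.astype(int)
    b=np.zeros(d.shape,np.uint8);r=(slice(roi[0],roi[1]),slice(roi[2],roi[3]))
    b[r]=((V[...,0]>V[...,1]+5)&(z>zt-12)&(z<zt+12))[r]
    c=max(cv2.findContours(b,0,1)[0],key=cv2.contourArea);B=onplane(c[:,0,:],m,zt)
    q=cv2.minAreaRect(B[:,:2].astype(np.float32));print("board",np.round(q[0],1),np.round(q[1],1),round(q[2],2),cv2.boxPoints(q).round(1).tolist())
    if save: cv2.imwrite(save,cv2.resize(p[100:290,120:400,::-1],(800,543)))
E
python3 - <<'E'
from h import *
p,R,s=pose();print(p,s["q"],s["contact_force"]);board_top()
# front edge re-fit, undisturbed columns, sub-sections
f=np.load("top0.npz");pp,d=f["p"],f["d"];m=robot.camera_model("top");X=cloud(d,m);hsv=cv2.cvtColor(pp,cv2.COLOR_RGB2HSV);z=X[...,2]
st=(z>152)&(z<168)&(hsv[...,0]>60)&(hsv[...,0]<95)
for u in range(146,376,8):
    vs=np.where(st[:,u])[0]
    if len(vs):print(onplane([(u,vs.max()+.5)],m,160)[0,:2].round(0),end=" ")
E
```

```text
[632.65562365 180.48878582 165.98603087] [ 3.28727507e+01  2.18922097e+01 -7.24546050e+00  2.02051935e-04
 -6.08510284e+01  5.61842144e+01] [ 0.68948996  0.49076524 -0.78569978]
board [560.  180.4] [122.8 198.9] 0.4 [[497.8999938964844, 279.5], [499.29998779296875, 80.5], [622.0999755859375, 81.4000015258789], [620.7000122070312, 280.29998779296875]]
[504. 319.] [504. 294.] [507. 269.] [508. 244.] [517. 219.] [514. 194.] [514. 169.] [521. 144.] [524. 119.] [524.  94.] [528.  69.] [531.  44.] [531.  19.] [531.  -6.] [535. -32.] [535. -57.] [538. -82.] [ 542. -107.] [ 542. -132.] [ 545. -157.] [ 548. -182.] [ 549. -208.] [ 552. -233.] [ 555. -258.] [ 555. -283.] [ 559. -308.] [ 562. -334.] [ 562. -359.] [ 566. -384.]
```

>>> step_arm([
  [[-0.1, 0, 0, 0, 0, 0, 60], [-0.2, 0, 0, 0, 0, 0, 60], [-0.3, 0, 0, 0, 0, 0, 60], [-0.38, 0, 0, 0, 0, 0, 60], [-0.4, 0, 0, 0, 0, 0, 60], [-0.4, 0, 0, 0, 0, 0, 60], [-0.3, 0, 0, 0, 0, 0, 60]],
])

```text
time_s: 6.22
tcp_pos: [614.8, 180.6, 165.6]
ee_rot: [180.0, 0.1, -1.0]
contact_force: [-0.6, 0.2, -0.2]
gripper_width: 59.8
finger_force: 0.0
```

```bash
python3 - <<'E'
from h import *
p,R,s=pose();print(p,s["q"],s["contact_force"]);board_top()
# kinematic fit from tool-down states: r = a + L2 sin(q2+o2)... 
D=[(20.589,.633,np.hypot(287.83,610.03),238.39),(27.097,8.529,738.5,221.43),(27.909,2.958,np.hypot(705.38,179.19),169.56),(21.892,-7.245,np.hypot(632.66,180.49),165.99),(s["q"][1],s["q"][2],np.hypot(p[0],p[1]),p[2])]
D=np.array(D);a=np.radians(D[:,0]);b=np.radians(D[:,0]-D[:,1])
# guess: forearm pitch beta=q2-q3 below horizontal? r=A+L2 sin q2+L3 cos b ; z=H+L2 cos q2-L3 sin b ; allow offset terms
M=[];y=[]
for i in range(len(D)):
    sa,ca,sb,cb=np.sin(a[i]),np.cos(a[i]),np.sin(b[i]),np.cos(b[i])
    M.append([1,0,sa,cb,sb]);y.append(D[i,2]);M.append([0,1,ca,-sb,cb]);y.append(D[i,3])
x,res,rk,sv=np.linalg.lstsq(np.array(M),np.array(y),rcond=None);print(x,res,rk,np.array(M)@x-y)
E
```

```text
[614.82714632 180.56497081 165.55214481] [ 3.37694235e+01  2.04578603e+01 -9.50327558e+00 -2.66508160e-02
 -6.01032593e+01  5.52895341e+01] [-0.57825145  0.23821544 -0.21006261]
board [536.5 180.9] [200.6 121.9] 89.02 [[473.79998779296875, 81.69999694824219], [595.7000122070312, 79.5999984741211], [599.0999755859375, 280.1000061035156], [477.20001220703125, 282.20001220703125]]
[  35.17279114 -163.10035055  585.81554436  457.42125276    9.32552261] [0.69283255] 5 [-0.20406679 -0.44413796  0.09112942  0.16760051  0.25388458  0.51542529
 -0.22443533 -0.09169086  0.08348812 -0.14719699]
```

The board now sticks out about 40 mm, with its front edge at x ≈ 475 against the stand edge at about 516. Next I lift off, swing to the left front and start tilting the tool towards horizontal.

>>> step_arm([
  [[0, 0, -0.4, 0, 0, 0, 60], [0, 0, -1.1, 0, 0, 0, 60], [-0.2, -0.1, -1.8, 0, 0, -5, 60], [-0.9, -0.35, -2.2, 0, 0, -14, 50], [-1.7, -0.65, -2.5, 0, 0, -24, 40], [-2.4, -0.95, -2.65, 0, 0, -34, 40], [-2.9, -1.2, -2.73, 0, 0, -44, 40], [-3.1, -1.27, -2.73, 0, 0, -54, 40]],
])

```text
time_s: 7.28
tcp_pos: [429.2, 260.7, 330.3]
ee_rot: [-180.0, -0.1, 53.5]
contact_force: [-0.2, 1.4, 0.6]
gripper_width: 39.9
finger_force: 0.0
```

>>> step_arm([
  [[0, 0, 0, 0, 0, -7, 40], [0, 0, 0, 0, 0, -7, 40]],
])

```text
time_s: 7.52
tcp_pos: [430.4, 260.0, 329.5]
ee_rot: [-180.0, 0.0, 60.0]
contact_force: [0.6, 0.1, 0.2]
gripper_width: 39.8
finger_force: 0.0
```

>>> step_arm([
  [[0, 0, 0, -8, 0, 0, 40], [0, 0, 0, -18, 0, 0, 40], [0, 0, 0, -27, 0, 0, 40], [0, 0, 0, -30, 0, 0, 40], [0, 0, 0, -30, 0, 0, 40]],
])

```text
time_s: 8.15
tcp_pos: [430.1, 260.0, 328.9]
ee_rot: [150.0, 0.0, 60.0]
contact_force: [0.2, -0.6, -0.2]
gripper_width: 39.9
finger_force: 0.0
```

```bash
python3 - <<'E'
from h import *
p,R,s=pose();print(p.round(1),s["ee_rot"].round(1),s["q"].round(2),s["time_s"]);print(R.as_matrix().round(3))
q=np.radians(s["q"]);A,L2,L3,e=35.17,585.8,457.4,9.33;b=q[1]-q[2]
r=A+L2*np.sin(q[1])+L3*np.cos(b)+e*np.sin(b);zz=L2*np.cos(q[1])-L3*np.sin(b)+e*np.cos(b)
w=np.array([r*np.cos(q[0]),r*np.sin(q[0])]);zt=R.as_matrix()[:,2]
print("d6 from xy",(p[:2]-w)/zt[:2], "Hs-d6*:", p[2]-zz)
board_top()
E
```

```text
[430.1 260.  328.9] [150.   0.  60.] [ 73.96  -3.36 -34.4   31.11 -69.97  62.3 ] 8.15
[[ 0.5    0.75   0.433]
 [ 0.866 -0.433 -0.251]
 [-0.001  0.5   -0.866]]
d6 from xy [739.73595899 486.75407259] Hs-d6*: -28.003247895272466
board [536.2 180.9] [200.6 121.5] 89.06 [[473.79998779296875, 81.5999984741211], [595.2999877929688, 79.5999984741211], [598.5999755859375, 280.20001220703125], [477.1000061035156, 282.20001220703125]]
```

```bash
cat > k.py <<'E'
from h import *
from scipy.optimize import least_squares
RAD=np.pi/180
def fk(q,P):
    A,Hs,L2,L3,e,d6,ob=P; q=np.array(q,float); b=q[1]-q[2]
    F=Rot.from_euler("ZY",[q[0],b+ob],degrees=True)
    W=F.apply([L3,0,e])+Rot.from_euler("ZY",[q[0],q[1]],degrees=True).apply([0,0,L2])+Rot.from_euler("z",q[0],degrees=True).apply([A,0,0])+[0,0,Hs]
    F=Rot.from_euler("ZY",[q[0],b],degrees=True)
    D=F*Rot.from_euler("XY",[S4*q[3],-q[4]],degrees=True) # x along tool
    # tool frame: z=x of D
    T=D*C0*Rot.from_euler("z",-q[5],degrees=True)
    return W+D.apply([d6,0,0]),T
S4=1
# at q=0,q5=-90 (tool down): D=Ry(90): x->-z. tool yaw = q1+q6-90, roll 180
C0=Rot.from_euler("y",90,degrees=True).inv()*Rot.from_euler("xyz",[180,0,-90],degrees=True)
DATA=[([81.2507,20.589,.633,-.0185,-70.136,-16.504],[287.83,610.03,238.39],[179.907,0,-25.26]),
([28.9947,27.0965,8.5291,-.007,-71.483,59.955],[716.73,177.97,221.43],[179.98,.05,-1.05]),
([29.5333,27.9087,2.9575,0,-65.0275,59.5045],[705.38,179.19,169.56],[180,0,-1]),
([32.8728,21.8922,-7.2455,0,-60.851,56.1842],[632.66,180.49,165.99],[180,0,-.9]),
([33.7694,20.4579,-9.5033,-.027,-60.1033,55.2895],[614.83,180.56,165.55],[180,.1,-1]),
([73.96,-3.36,-34.4,31.11,-69.97,62.3],[430.1,260,328.9],[150,0,60])]
def fit(data):
    f=lambda P:np.concatenate([fk(q,P)[0]-np.array(x) for q,x,_ in data]+[[ (P[6])*5,P[4]*.02]])
    return least_squares(f,[40,180,500,450,0,250,0]).x
def ik(pos,rpy,q0,P):
    T=Rot.from_euler("xyz",rpy,degrees=True)
    def g(q):
        x,R=fk(q,P);return np.r_[(x-pos)/5,(T.inv()*R).as_rotvec(degrees=True)]
    lo=[-176,-82,-58.28,-173.87,-174.79,-173.66];hi=[176,121.7,71.7,95.5,-.11,173.6]
    s=least_squares(g,np.clip(q0,np.array(lo)+1,np.array(hi)-1),bounds=(lo,hi));return s.x,np.abs(s.fun).max()
E
python3 - <<'E'
from k import *
import k
for s in(1,-1):
    k.S4=s;P=fit(DATA);print(s,P.round(2))
    for q,x,r in DATA[-3:]:
        a,T=fk(q,P);print((a-x).round(1),(Rot.from_euler("xyz",r,degrees=True).inv()*T).as_rotvec(degrees=True).round(1))
E
```

```text
1 [  336.36 -1076.14   819.41    38.2    -85.44  -637.46     0.  ]
[-100.6  163.4   62.4] [0. 0. 0.]
[-104.7  160.9   70.4] [-0.1  0.1 -0.1]
[ -34.8   -5.  -128. ] [ 51.7 -27.2  21.3]
-1 [ 2.0351e+02  7.3117e+02  4.2339e+02  3.5030e+02 -6.5800e+01  7.1548e+02
  1.0000e-02]
[-99.  164.4  14.5] [0. 0. 0.]
[-98.5 165.   14.8] [-0.  0. -0.]
[  2.6 -11.8 -31.6] [-0. -0. -0.]
```

```bash
sed -i 's/S4=1$/S4=-1/; s/A,Hs,L2,L3,e,d6,ob=P/A,Hs,L2,L3,e,d6,ob,yo=P/; s/apply(\[A,0,0\])/apply([A,yo,0])/; s/\[40,180,500,450,0,250,0\]/[40,180,500,450,0,250,0,-192]/' k.py
python3 - <<'E'
from k import *
P=fit(DATA);print(P.round(2))
for q,x,r in DATA:
    a,T=fk(q,P);print((a-x).round(1),end=" ")
np.save("P.npy",P)
def mat(zyaw,yv): 
    z=np.array([np.cos(zyaw*RAD),np.sin(zyaw*RAD),0]);y=np.array([0,0,yv]);return Rot.from_matrix(np.c_[np.cross(y,z),y,z])
q0=DATA[-1][0]
for t in(-75,-60,-45,-30,-15):
    rpy=mat(t,1).as_euler("xyz",degrees=True)
    d=np.array([np.cos(t*RAD),np.sin(t*RAD),0])
    g=np.array([496,181,167.])
    for k in (60,0):
        q,er=ik(g-k*d,rpy,[80,20,-30,90,-90,60],P);print("grip",t,k,q.round(0),round(er,2),"W",(fk(q,P)[0]-P[5]*d).round(0))
for t in(35,50,65,80,20,5):
    rpy=mat(t,-1).as_euler("xyz",degrees=True)
    g=np.array([546,-232,167.])
    q,er=ik(g,rpy,[-30,20,-30,-90,-90,60],P);print("place",t,q.round(0),round(er,2))
E
```

```text
[ 2.4027e+02  2.3104e+02  5.3298e+02  2.6394e+02 -7.1240e+01  3.4108e+02
  1.0000e-02 -1.8915e+02]
[-2.   4.6 -6.6] [-3.8  0.9 -8.6] [-3.9  0.8 15.4] [ 3.2  5.3 27.8] [ 5.   6.5 30.2] [  9.5 -14.9 -58.3] grip -75 60 [ 71.  68. -22.  34. -90.   0.] 0.0 W [392. 568. 167.]
grip -75 0 [ 68.  70. -30.  37. -82.  -6.] 0.0 W [408. 510. 167.]
grip -60 60 [ 79.  74. -41.  44. -71. -18.] 0.0 W [295. 528. 167.]
grip -60 0 [ 75.  79. -49.  52. -64. -29.] 0.0 W [325. 476. 167.]
grip -45 60 [ 85.  89. -58.  62. -55. -48.] 3.51 W [219. 479. 163.]
grip -45 0 [ 78.  90. -58.  66. -59. -51.] 5.12 W [267. 441. 161.]
grip -30 60 [ 87.  98. -58.  67. -57. -58.] 11.98 W [170. 430. 144.]
grip -30 0 [ 80.  99. -58.  71. -63. -61.] 12.36 W [228. 397. 144.]
grip -15 60 [ 91. 122. -58.  73. -59. -83.] 15.95 W [136. 349. 105.]
grip -15 0 [ 83. 122. -58.  75. -68. -86.] 14.79 W [200. 324. 107.]
place 35 [-39.  58. -34. -93. -82. 174.] 12.91
place 50 [-39.  63. -27. -83. -86. 174.] 7.83
place 65 [-37.  66. -20. -75. -90. 174.] 2.66
place 80 [-35.  67.  -9. -66. -96. 168.] 0.0
place 20 [ -38.   52.  -43. -105.  -77.  174.] 16.62
place 5 [ -33.   40.  -56. -126.  -71.  174.] 24.23
```

```bash
sed -i 's/ob,yo=P/e2,yo,yw=P/; s/b+ob\]/b]/; s/apply(\[0,0,L2\])/apply([e2,0,L2])/; s/W+D.apply(\[d6,0,0\])/W+D.apply([d6,yw,0])/; s/250,0,-192\]/250,0,-192,0]/; s/\[\[ (P\[6\])\*5,P\[4\]\*.02\]\]/[P[[4,6,8]]*.003]/' k.py
python3 - <<'E'
from k import *
P=fit(DATA);print(P.round(2))
for q,x,r in DATA:
    a,T=fk(q,P);print((a-x).round(1),end=" ")
D=[np.hypot(x[0],x[1])**2 for q,x,r in DATA[:5]]
print([round(np.hypot(x[0],x[1])*np.sin((q[0]-np.degrees(np.arctan2(x[1],x[0])))*RAD),1) for q,x,r in DATA[:5]])
E
```

```text
[-1.0000e-01  1.9872e+02  6.0161e+02  4.6361e+02  1.0000e-02  3.6519e+02
  1.0000e-01 -1.7000e-01 -1.9163e+02]
[0. 0. 0.] [-0. -0. -0.] [-0. -0. -0.] [-0.  0. -0.] [-0.  0.  0.] [ 0. -0. -0.] [np.float64(191.7), np.float64(191.8), np.float64(191.8), np.float64(191.8), np.float64(191.7)]
```

```bash
cat >> k.py <<'E'
try: P=np.load("P.npy")
except Exception: P=None
def mat(zyaw,yv):
    z=np.array([np.cos(zyaw*RAD),np.sin(zyaw*RAD),0]);y=np.array([0,0,yv]);return Rot.from_matrix(np.c_[np.cross(y,z),y,z])
E
python3 - <<'E'
from k import *
P=fit(DATA);np.save("P.npy",P)
def scan(name,g,ts,yaw0):
  for t in ts:
    for yv in(1,-1):
      rpy=mat(t,yv).as_euler("xyz",degrees=True);best=[]
      for q4 in(-60,-90,-120,-150,-170,60,90):
        for q6 in(-120,0,120):
         for q1 in (yaw0-50,yaw0):
          q,er=ik(np.array(g),rpy,[q1,20,-30,q4,-60,q6],P)
          if er<.3 and not any(np.abs(q-b).max()<3 for b in best):
            best.append(q);W=fk(q,P)[0]-P[5]*np.array([np.cos(t*RAD),np.sin(t*RAD),0]);
            print(name,t,yv,q.round(0),"elbow z",round(P[1]+P[2]*np.cos(q[1]*RAD)),"wristz",round(P[1]+P[2]*np.cos(q[1]*RAD)-P[3]*np.sin((q[1]-q[2])*RAD)))
scan("grip",[496,181,167],(0,20,40,60),20)
scan("place",[546,-232,167],(-60,-40,-20,5,30),-20)
E
```

```text
grip 40 1 [ -31.   47.  -49. -109.  -92.    5.] elbow z 611 wristz 150
grip 40 -1 [ -31.   48.  -49. -110.  -92. -174.] elbow z 605 wristz 144
grip 60 1 [-26.  39. -33. -94. -89. -18.] elbow z 667 wristz 227
grip 60 -1 [-26.  39. -33. -94. -89. 162.] elbow z 667 wristz 227
place -20 1 [ -63.   56.  -58. -134. -107.   17.] elbow z 538 wristz 113
place -20 -1 [ -63.   56.  -58. -134. -107. -163.] elbow z 538 wristz 113
place 5 1 [ -66.   40.  -37. -108.  -86.  -13.] elbow z 660 wristz 209
place 5 -1 [ -66.   40.  -37. -108.  -86.  167.] elbow z 660 wristz 209
place 30 1 [-61.  40. -18. -89. -90. -33.] elbow z 661 wristz 270
place 30 -1 [-61.  40. -18. -89. -90. 147.] elbow z 661 wristz 270
```

```bash
python3 - <<'E'
from k import *
def best(g,t,yv,q1):
    rpy=mat(t,yv).as_euler("xyz",degrees=True);o=None
    for q4 in(-100,-130):
        for q6 in ((-10,) if yv==1 else (-170,165)):
            q,er=ik(np.array(g),rpy,[q1,45,-45,q4,-90,q6],P)
            if o is None or er<o[1]:o=(q,er)
    return o
for g in([496,181,168],[497,215,168],[498,235,168],[499,250,168],[499,265,168]):
    for t in(10,15,20,25,30,35):
        q,er=best(g,t,1,-30)
        if er<.3:print("grip",g,t,q.round(0));break
for g in([546,-232,170],[550,-270,170],[552,-290,170],[553,-310,170],[555,-330,170]):
    for t in(-50,-45,-40,-35,-30,-25,-20):
        for yv in (-1,):
            q,er=best(g,t,yv,-65)
            if er<.3:print("place",g,t,q.round(0));break
        else: continue
        break
E
```

```text
grip [496, 181, 168] 30 [ -30.   59.  -57. -117. -103.   24.]
grip [497, 215, 168] 35 [ -25.   54.  -55. -118.  -99.   17.]
grip [498, 235, 168] 35 [ -22.   55.  -56. -121. -101.   18.]
grip [499, 250, 168] 35 [ -20.   56.  -56. -123. -103.   18.]
grip [499, 265, 168] 35 [ -17.   56.  -57. -126. -104.   19.]
place [546, -232, 170] -20 [ -63.   55.  -58. -134. -106. -164.]
place [550, -270, 170] -25 [ -64.   53.  -58. -139. -106. -167.]
place [552, -290, 170] -25 [ -65.   50.  -55. -139. -102. -170.]
place [553, -310, 170] -30 [ -64.   51.  -57. -145. -105. -170.]
place [555, -330, 170] -35 [ -62.   51.  -58. -151. -107. -171.]
```

```bash
cat >> k.py <<'E'
def pts(q):
    x,T=fk(q,P);q=np.array(q);z=T.as_matrix()[:,2];b=q[1]-q[2]
    E=Rot.from_euler("ZY",[q[0],q[1]],degrees=True).apply([0,0,P[2]])+[0,0,P[1]]
    W=E+Rot.from_euler("ZY",[q[0],b],degrees=True).apply([P[3],0,0])
    return x,T,E,W,x-P[5]*z
def rows(T0,x0,path):
    for q in path:
        x,T=fk(q,P);sh=T0.inv().apply(x-x0)/60;rv=(T0.inv()*T).as_rotvec(degrees=True)
        print([*sh.round(2).tolist(),*rv.round(1).tolist()])
def nrows(q0,q1):
    n=1
    while True:
        Q=np.linspace(q0,q1,n+1);ok=True
        for a,b in zip(Q[:-1],Q[1:]):
            xa,Ta=fk(a,P);xb,Tb=fk(b,P)
            if np.linalg.norm(xa-xb)>50 or np.degrees((Ta.inv()*Tb).magnitude())>9.5 or np.any(np.abs(b-a)>.1*.7*np.array([137,137,172,180,180,180])):ok=False
        if ok:return Q
        n+=1
E
python3 - <<'E'
from k import *
t=40;d=np.array([np.cos(t*RAD),np.sin(t*RAD),0]);rpy=mat(t,1).as_euler("xyz",degrees=True);print("rpy",rpy)
g=np.array([498,235,168.])
seed=[-22,50,-50,-115,-100,17]
for nm,p in(("grip",g),("back",g-70*d),("high",g-70*d+[0,0,170])):
    q,er=ik(p,rpy,seed,P);print(nm,p.round(0),q.round(1),round(er,3),[a.round(0).tolist() for a in pts(q)[2:]])
q0=robot.get_state()["q"];Q=nrows(q0,q);print(len(Q))
for r in Q[::3]:
    x,T,E,W,Fb=pts(r);print(x.round(0),W.round(0),Fb.round(0),T.as_matrix()[:,2].round(2))
E
```

```text
rpy [ 90.   0. 130.]
grip [498. 235. 168.] [ -23.    49.2  -51.5 -116.6  -94.9    9.6] 0.0 [[419.0, -178.0, 592.0], [340.0, -144.0, 136.0], [218.0, 0.0, 168.0]]
back [444. 190. 168.] [ -33.1   55.6  -54.8 -105.9  -95.8   19.5] 0.0 [[416.0, -271.0, 539.0], [281.0, -183.0, 104.0], [165.0, -45.0, 168.0]]
high [444. 190. 338.] [ -30.9   -2.5  -48.2 -104.   -76.8  -42.6] 0.0 [[-23.0, 13.0, 800.0], [255.0, -153.0, 468.0], [165.0, -45.0, 338.0]]
33
[430. 260. 329.] [101. 348. 561.] [273. 351. 646.] [ 0.43 -0.25 -0.87]
[400. 158. 261.] [156. 321. 551.] [334. 271. 603.] [ 0.18 -0.31 -0.93]
[340.  87. 207.] [206. 286. 542.] [367. 183. 558.] [-0.07 -0.26 -0.96]
[267.  54. 167.] [247. 243. 533.] [371.  97. 514.] [-0.29 -0.12 -0.95]
[197.  58. 143.] [281. 194. 524.] [352.  23. 472.] [-0.42  0.1  -0.9 ]
[148.  95. 136.] [304. 140. 515.] [315. -33. 434.] [-0.46  0.35 -0.82]
[130. 150. 145.] [318.  85. 506.] [270. -69. 401.] [-0.38  0.6  -0.7 ]
[150. 208. 168.] [321.  29. 498.] [225. -83. 375.] [-0.21  0.8  -0.57]
[206. 251. 204.] [315. -26. 489.] [189. -81. 355.] [ 0.05  0.91 -0.42]
[289. 263. 249.] [299. -77. 481.] [167. -68. 343.] [ 0.33  0.91 -0.26]
[383. 234. 301.] [ 275. -124.  473.] [160. -52. 338.] [ 0.61  0.79 -0.1 ]
```

```bash
python3 - <<'E'
from k import *
t=40;d=np.array([np.cos(t*RAD),np.sin(t*RAD),0]);rpy=mat(t,1).as_euler("xyz",degrees=True)
g=np.array([498,235,168.])
C,er=ik(g-40*d+[0,0,190],rpy,[-31,0,-48,-104,-77,-42],P);print("C",C.round(1),er)
q0=robot.get_state()["q"]
def rep(Q,k=2):
    for r in Q[::k]:
        x,T,E,W,Fb=pts(r);print(x.round(0),W.round(0),Fb.round(0),T.as_matrix()[:,2].round(2))
for B in ([30,5,-10,-40,-90,10],[25,0,-20,-60,-100,0],[10,5,-25,-90,-110,-10]):
    Q1=nrows(q0,B);Q2=nrows(B,C);print(B,len(Q1),len(Q2));rep(Q1,4);print("-");rep(Q2,3)
E
```

```text
C [ -24.8   -5.1  -45.5 -106.9  -71.1  -46.8] 2.0463630789890886e-13
[30, 5, -10, -40, -90, 10] 17 18
[430. 260. 329.] [101. 348. 561.] [273. 351. 646.] [ 0.43 -0.25 -0.87]
[397. 189. 280.] [182. 356. 590.] [357. 289. 629.] [ 0.11 -0.27 -0.96]
[343. 174. 251.] [268. 343. 619.] [415. 220. 606.] [-0.2  -0.13 -0.97]
[302. 210. 251.] [354. 307. 649.] [453. 158. 580.] [-0.41  0.14 -0.9 ]
[299. 274. 289.] [433. 250. 678.] [479. 107. 559.] [-0.49  0.46 -0.74]
-
[299. 274. 289.] [433. 250. 678.] [479. 107. 559.] [-0.49  0.46 -0.74]
[284. 284. 283.] [442. 164. 645.] [436.  35. 503.] [-0.41  0.68 -0.6 ]
[292. 299. 291.] [431.  81. 612.] [378. -16. 455.] [-0.24  0.86 -0.45]
[323. 305. 307.] [404.   7. 580.] [317. -43. 416.] [ 0.02  0.95 -0.3 ]
[373. 293. 327.] [363. -55. 548.] [258. -49. 387.] [ 0.31  0.94 -0.16]
[431. 253. 347.] [ 311. -103.  517.] [211. -38. 367.] [ 0.6   0.8  -0.05]
[25, 0, -20, -60, -100, 0] 20 15
[430. 260. 329.] [101. 348. 561.] [273. 351. 646.] [ 0.43 -0.25 -0.87]
[370. 159. 266.] [169. 339. 577.] [345. 273. 612.] [ 0.07 -0.31 -0.95]
[275. 128. 230.] [236. 317. 594.] [38
[... 647 characters left out ...]
4. 251.] [170. 337. 563.] [347. 269. 594.] [ 0.03 -0.34 -0.94]
[244. 104. 208.] [239. 312. 564.] [379. 185. 537.] [-0.37 -0.22 -0.9 ]
[140. 143. 210.] [304. 273. 565.] [380. 117. 484.] [-0.66  0.07 -0.75]
[ 87. 231. 258.] [362. 220. 566.] [363.  76. 440.] [-0.76  0.43 -0.5 ]
[106. 326. 347.] [411. 155. 566.] [349.  61. 411.] [-0.67  0.72 -0.17]
[187. 381. 463.] [447.  79. 566.] [353.  62. 400.] [-0.45  0.87  0.17]
-
[187. 381. 463.] [447.  79. 566.] [353.  62. 400.] [-0.45  0.87  0.17]
[281. 375. 443.] [409.  -3. 547.] [305.  14. 387.] [-0.07  0.99  0.15]
[375. 327. 413.] [356. -69. 526.] [253. -14. 374.] [0.33 0.94 0.11]
[450. 243. 374.] [ 294. -115.  505.] [203. -25. 362.] [0.68 0.74 0.03]
```

```bash
cat >> k.py <<'E'
def calls(path,w=""):
    for i in range(0,len(path)-1,8):
        x0,T0=fk(path[i],P);o=[]
        for q in path[i+1:i+9]:
            x,T=fk(q,P);o.append("["+", ".join(f"{v:g}" for v in [*(T0.inv().apply(x-x0)/60).round(2),*(T0.inv()*T).as_rotvec(degrees=True).round(1)])+(f", {w}" if w!="" else "")+"]")
        print("[["+", ".join(o)+"]]")
E
python3 - <<'E'
from k import *
t=40;d=np.array([np.cos(t*RAD),np.sin(t*RAD),0]);rpy=mat(t,1).as_euler("xyz",degrees=True)
g=np.array([498,235,168.])
C,er=ik(g-40*d+[0,0,190],rpy,[-31,0,-48,-104,-77,-42],P)
q0=robot.get_state()["q"];B=[30,5,-10,-40,-90,10]
calls(np.r_[nrows(q0,B),nrows(B,C)[1:]],40)
E
```

```text
[[[-0.36, -0, 0.25, 3.3, -3.6, 7.6, 40], [-0.71, -0.06, 0.47, 6.6, -7.2, 15.1, 40], [-1.03, -0.16, 0.64, 9.8, -11, 22.6, 40], [-1.31, -0.31, 0.76, 12.9, -14.7, 29.9, 40], [-1.55, -0.48, 0.85, 16.1, -18.5, 37, 40], [-1.75, -0.68, 0.89, 19.2, -22.4, 44.1, 40], [-1.89, -0.9, 0.9, 22.4, -26.3, 50.9, 40], [-1.98, -1.12, 0.87, 25.6, -30.3, 57.5, 40]]]
[[[-0.2, -0.08, 0.08, 2.9, -4.1, 6.5, 40], [-0.39, -0.21, 0.12, 5.7, -8.3, 12.9, 40], [-0.56, -0.37, 0.11, 8.5, -12.6, 19, 40], [-0.71, -0.57, 0.05, 11.2, -17, 24.8, 40], [-0.82, -0.79, -0.06, 14, -21.6, 30.4, 40], [-0.9, -1.03, -0.22, 16.6, -26.2, 35.7, 40], [-0.95, -1.29, -0.43, 19.3, -30.9, 40.6, 40], [-0.95, -1.54, -0.69, 21.9, -35.7, 45.2, 40]]]
[[[-0.03, 0.06, 0.12, 2.7, -4.4, 6.7, 40], [-0.08, 0.08, 0.21, 5.5, -9, 13.4, 40], [-0.14, 0.07, 0.27, 8.1, -13.8, 20, 40], [-0.21, 0.03, 0.29, 10.7, -18.7, 26.7, 40], [-0.28, -0.05, 0.28, 13.2, -23.9, 33.2, 40], [-0.33, -0.16, 0.22, 15.7, -29.2, 39.7, 40], [-0.37, -0.29, 0.13, 18, -34.8, 46, 40], [-0.39, -0.43, -0.01, 20.3, -40.7, 52.2, 40]]]
[[[-0.21, -0.1, -0.04, 1.7, -5.8, 6.4, 40], [-0.44, -0.22, -0.12, 3.1, -11.8, 12.8, 40], [-0.68, -0.37, -0.25, 4.3, -18, 19.1, 40], [-0.92, -0.54, -0.42, 5.2, -24.4, 25.2, 40], [-1.15, -0.74, -0.64, 5.8, -31, 31.2, 40], [-1.37, -0.95, -0.91, 6, -37.7, 37.1, 40], [-1.57, -1.18, -1.23, 6, -44.7, 42.7, 40], [-1.74, -1.42, -1.6, 5.5, -51.8, 48.1, 40]]]
[[[-0.49, 0.03, -0.08, -1.1, -6.6, 6, 40]]]
```

>>> step_arm([
  [[-0.36, 0, 0.25, 3.3, -3.6, 7.6, 40], [-0.71, -0.06, 0.47, 6.6, -7.2, 15.1, 40], [-1.03, -0.16, 0.64, 9.8, -11, 22.6, 40], [-1.31, -0.31, 0.76, 12.9, -14.7, 29.9, 40], [-1.55, -0.48, 0.85, 16.1, -18.5, 37, 40], [-1.75, -0.68, 0.89, 19.2, -22.4, 44.1, 40], [-1.89, -0.9, 0.9, 22.4, -26.3, 50.9, 40], [-1.98, -1.12, 0.87, 25.6, -30.3, 57.5, 40]],
])

```text
time_s: 9.2
tcp_pos: [343.7, 173.6, 251.0]
ee_rot: [172.1, 11.0, -4.2]
contact_force: [0.2, -0.5, -0.5]
gripper_width: 39.8
finger_force: 0.0
```

>>> step_arm([
  [[-0.2, -0.08, 0.08, 2.9, -4.1, 6.5, 40], [-0.39, -0.21, 0.12, 5.7, -8.3, 12.9, 40], [-0.56, -0.37, 0.11, 8.5, -12.6, 19, 40], [-0.71, -0.57, 0.05, 11.2, -17, 24.8, 40], [-0.82, -0.79, -0.06, 14, -21.6, 30.4, 40], [-0.9, -1.03, -0.22, 16.6, -26.2, 35.7, 40], [-0.95, -1.29, -0.43, 19.3, -30.9, 40.6, 40], [-0.95, -1.54, -0.69, 21.9, -35.7, 45.2, 40]],
])

```text
time_s: 10.2
tcp_pos: [300.9, 274.5, 290.2]
ee_rot: [168.9, 41.2, -59.9]
contact_force: [-0.0, 0.0, -0.3]
gripper_width: 40.1
finger_force: 0.0
```

```bash
python3 - <<'E'
from k import *
p,R,s=pose();x,T=fk(s["q"],P);print(p.round(1),x.round(1),s["q"].round(1),(R.inv()*T).magnitude()*57,s["contact_force"])
E
```

```text
[300.9 274.5 290.2] [301.  274.4 290.3] [ 29.7   5.1  -9.8 -40.2 -90.1  10. ] 4.2781699579076826e-14 [-0.02040199  0.01408606 -0.33562193]
```

Joints follow the plan exactly, so I continue.

>>> step_arm([
  [[-0.03, 0.06, 0.12, 2.7, -4.4, 6.7, 40], [-0.08, 0.08, 0.21, 5.5, -9, 13.4, 40], [-0.14, 0.07, 0.27, 8.1, -13.8, 20, 40], [-0.21, 0.03, 0.29, 10.7, -18.7, 26.7, 40], [-0.28, -0.05, 0.28, 13.2, -23.9, 33.2, 40], [-0.33, -0.16, 0.22, 15.7, -29.2, 39.7, 40], [-0.37, -0.29, 0.13, 18, -34.8, 46, 40], [-0.39, -0.43, -0.01, 20.3, -40.7, 52.2, 40]],
])

```text
time_s: 11.2
tcp_pos: [313.3, 303.9, 302.2]
ee_rot: [118.8, 44.0, -155.0]
contact_force: [-0.2, 0.2, -1.7]
gripper_width: 39.7
finger_force: 0.0
```

>>> step_arm([
  [[-0.21, -0.1, -0.04, 1.7, -5.8, 6.4, 40], [-0.44, -0.22, -0.12, 3.1, -11.8, 12.8, 40], [-0.68, -0.37, -0.25, 4.3, -18, 19.1, 40], [-0.92, -0.54, -0.42, 5.2, -24.4, 25.2, 40], [-1.15, -0.74, -0.64, 5.8, -31, 31.2, 40], [-1.37, -0.95, -0.91, 6, -37.7, 37.1, 40], [-1.57, -1.18, -1.23, 6, -44.7, 42.7, 40], [-1.74, -1.42, -1.6, 5.5, -51.8, 48.1, 40]],
])

```text
time_s: 12.2
tcp_pos: [452.7, 229.8, 354.8]
ee_rot: [91.2, 5.9, 136.4]
contact_force: [-0.1, 0.4, -0.3]
gripper_width: 39.8
finger_force: 0.0
```

>>> step_arm([
  [[-0.49, 0.03, -0.08, -1.1, -6.6, 6, 40], [-0.49, 0.03, -0.08, -1.1, -6.6, 6, 40]],
])

```text
time_s: 12.45
tcp_pos: [469.4, 206.7, 359.1]
ee_rot: [89.8, 0.1, 129.9]
contact_force: [-1.1, -0.2, -0.7]
gripper_width: 40.1
finger_force: 0.0
```

```bash
python3 - <<'E'
from k import *
p,R,s=pose();print(p.round(1),s["ee_rot"].round(2),s["q"].round(1),s["contact_force"])
t=40;d=np.array([np.cos(t*RAD),np.sin(t*RAD),0]);g=np.array([498,235,168.])
to(g-40*d,[90,0,130]);to(g,[90,0,130],(g-40*d,[90,0,130]))
board_top()
E
```

```text
[469.4 206.7 359.1] [8.9790e+01 9.0000e-02 1.2991e+02] [ -25.2   -4.8  -45.3 -106.9  -71.5  -46.6] [-1.05411446 -0.18048931 -0.72301512]
shift [ 0.06  -3.185 -0.011] turn [0.21 0.09 0.09]
shift [ 0.    -0.     0.667] turn [0. 0. 0.]
board [536.  181.1] [199.6 119.8] 88.6 [[473.6000061035156, 82.80000305175781], [593.4000244140625, 79.80000305175781], [598.2999877929688, 279.3999938964844], [478.5, 282.29998779296875]]
```

>>> step_arm([
  [[0.02, -0.25, 0, 0.2, 0.1, 0.1, 40], [0.04, -0.7, 0, 0.2, 0.1, 0.1, 40], [0.06, -1.2, -0.01, 0.2, 0.1, 0.1, 40], [0.06, -1.7, -0.01, 0.2, 0.1, 0.1, 40], [0.06, -2.2, -0.01, 0.2, 0.1, 0.1, 40], [0.06, -2.7, -0.01, 0.2, 0.1, 0.1, 40], [0.06, -3.05, -0.01, 0.2, 0.1, 0.1, 40], [0.06, -3.2, -0.01, 0.2, 0.1, 0.1, 40]],
])

```text
time_s: 13.5
tcp_pos: [466.4, 211.2, 163.7]
ee_rot: [90.1, -0.1, 130.3]
contact_force: [-0.4, 0.2, -0.1]
gripper_width: 40.2
finger_force: 0.0
```

```bash
python3 - <<'E'
from k import *
p,R,s=pose();print(p.round(1),s["ee_rot"].round(2),s["q"].round(1),s["contact_force"])
to([498,235,167],[90,0,130])
m=robot.camera_model("wrist");im,d=robot.capture("wrist");cv2.imwrite("pics/w3.png",im[:,:,::-1]);X=cloud(d,m)
V=im.astype(int);b=(V[...,0]>V[...,1]+8)&(X[...,0]<600)&(X[...,2]>140);q=X[b];print(len(q),np.percentile(q,[2,50,98],axis=0).round(0).tolist() if len(q) else 0)
E
```

```text
[466.4 211.2 163.7] [ 9.0050e+01 -1.1000e-01  1.3034e+02] [ -28.4   53.7  -53.3 -110.5  -96.1   15.8] [-0.39179715  0.17948935 -0.12949712]
shift [-0.038  0.056  0.658] turn [-0.06 -0.34 -0.11]
6232 [[476.0, 171.0, 140.0], [479.0, 217.0, 166.0], [511.0, 279.0, 174.0]]
```

View pics/w3.png

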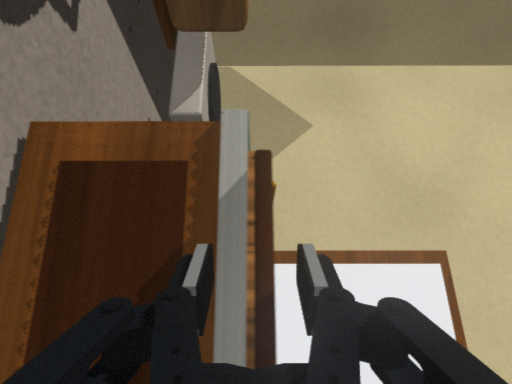

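The picture (rotated, left is down) shows the board's edge at columns 248–273, between the fingers at columns 213 and 297. The stand slab is behind it at columns 218–248. Now I advance and close.

>>> step_arm([
  [[-0.02, 0.05, 0.1, 0, -0.3, 0, 40], [-0.03, 0.05, 0.25, 0, -0.3, 0, 40], [-0.04, 0.05, 0.4, 0, -0.3, 0, 40], [-0.04, 0.05, 0.55, 0, -0.3, 0, 40], [-0.04, 0.05, 0.63, 0, -0.3, 0, 40], [-0.04, 0.05, 0.66, 0, -0.3, 0, 40]],
])

```text
time_s: 14.3
tcp_pos: [497.5, 235.4, 169.7]
ee_rot: [90.0, -0.0, 130.0]
contact_force: [-0.5, -0.5, -0.2]
gripper_width: 39.9
finger_force: 0.0
```

```bash
python3 - <<'E'
from k import *
p,R,s=pose();print(p.round(1),s["ee_rot"].round(2),s["q"].round(1),s["contact_force"]);board_top()
E
```

```text
[497.5 235.4 169.7] [ 9.0030e+01 -4.0000e-02  1.2998e+02] [ -23.    48.9  -51.6 -116.6  -94.7    9.4] [-0.487114  -0.4645939 -0.1729293]
board [536.2 180.8] [200.8 121.5] 89.06 [[473.79998779296875, 81.4000015258789], [595.2999877929688, 79.4000015258789], [598.5999755859375, 280.20001220703125], [477.1000061035156, 282.20001220703125]]
```

>>> step_arm([
  [[0, -0.03, 0, 0, 0, 0, 30], [0, -0.04, 0, 0, 0, 0, 18], [0, -0.04, 0, 0, 0, 0, 8], [0, -0.04, 0, 0, 0, 0, 8], [0, -0.04, 0, 0, 0, 0, 8], [0, -0.04, 0, 0, 0, 0, 8]],
], newtons=80)

```text
time_s: 15.1
tcp_pos: [497.5, 235.0, 167.0]
ee_rot: [90.1, -0.1, 129.9]
contact_force: [-3.2, -3.8, 1.4]
gripper_width: 12.9
finger_force: 79.0
```

>>> step_arm([
  [[0, 0.05, 0, 0, 0, 0, 8], [0, 0.2, 0, 0, 0, 0, 8], [0, 0.45, 0, 0, 0, 0, 8], [0, 0.75, 0, 0, 0, 0, 8], [0, 1.05, 0, 0, 0, 0, 8], [0, 1.2, 0, 0, 0, 0, 8], [0, 1.25, 0, 0, 0, 0, 8], [0, 1.25, 0, 0, 0, 0, 8]],
])

```text
time_s: 16.1
tcp_pos: [497.6, 235.1, 241.9]
ee_rot: [90.1, -0.1, 129.9]
contact_force: [-0.4, 0.3, -3.0]
gripper_width: 12.9
finger_force: 78.1
```

```bash
python3 - <<'E'
from k import *
p,R,s=pose();print(p.round(1),s["ee_rot"].round(2),s["q"].round(1),s["contact_force"],s["wrist_torque"],s["gripper_width"],s["finger_force"])
board_top(zt=p[2]+7)
E
```

```text
[497.6 235.1 241.9] [ 9.0080e+01 -6.0000e-02  1.2994e+02] [ -23.1   28.1  -51.3 -116.6  -85.1   -9.6] [-0.38128745  0.2504366  -3.01750496] [-2.71148957  3.52546189  0.00756681] 12.86524002575324 78.10240030288696
board [532.8 181.1] [125.4 200.3] 0.42 [[469.3999938964844, 280.79998779296875], [470.79998779296875, 80.5], [596.2000122070312, 81.4000015258789], [594.7000122070312, 281.70001220703125]]
```

```bash
python3 - <<'E'
from k import *
for y in(-290,-305,-320,-335,-350,-365):
  for t in range(-50,-15,3):
    tip=8*np.cos((t-5)*RAD)+11*abs(np.sin((t-5)*RAD))
    x=535-.0875*(y+32)-tip-6
    rpy=mat(t,-1).as_euler("xyz",degrees=True);o=None
    for q6 in(-170,-150):
        q,er=ik(np.array([x,y,168]),rpy,[-65,50,-55,-145,-102,q6],P)
        if o is None or er<o[1]:o=(q,er)
    if o[1]<.05:
        dp=np.array([np.cos(t*RAD),np.sin(t*RAD)]);l=np.array([-dp[1],dp[0]]);c=np.array([x,y])-6*dp+65.5*l
        print(y,t,round(x),o[0].round(0),"center",c.round(0),"inside",round(c[0]-535+.0875*(c[1]+32)),"n",t+41,[a.round(0).tolist() for a in pts(o[0])[3:]]);break
E
```

```text
-290 -26 539 [ -67.   53.  -57. -138. -105. -167.] center [ 562. -228.] inside 10 n 15 [[129.0, -298.0, 125.0], [211.0, -130.0, 168.0]]
-305 -29 540 [ -66.   53.  -57. -141. -106. -167.] center [ 567. -245.] inside 13 n 12 [[130.0, -292.0, 127.0], [221.0, -128.0, 168.0]]
-320 -32 541 [ -65.   53.  -58. -145. -107. -168.] center [ 571. -261.] inside 16 n 9 [[132.0, -286.0, 129.0], [231.0, -126.0, 168.0]]
-335 -32 543 [ -66.   51.  -56. -145. -104. -170.] center [ 572. -276.] inside 16 n 9 [[133.0, -302.0, 135.0], [233.0, -141.0, 168.0]]
-350 -35 544 [ -65.   51.  -57. -149. -105. -171.] center [ 576. -293.] inside 18 n 6 [[136.0, -295.0, 138.0], [244.0, -141.0, 168.0]]
-365 -38 545 [ -64.   50.  -57. -153. -106. -172.] center [ 580. -310.] inside 21 n 3 [[140.0, -290.0, 141.0], [257.0, -140.0, 168.0]]
```

```bash
cat >> k.py <<'E'
# board in tool frame (mm): tool x at grip=(left? ) derived from grip pose rpy(90,0,130), TCP(497.5,235), board centre (535,181), normal yaw -1
Tg=Rot.from_euler("xyz",[90,0,130],degrees=True)
def bcorners(q,off=np.array([37.5,-54,0]),n=-1):
    N=np.array([np.cos(n*RAD),np.sin(n*RAD),0]);L=np.array([-N[1],N[0],0])
    w=[off+a*60*N+b*100*L for a,b in((-1,-1),(-1,1),(1,1),(1,-1),(0,0))]
    x,T=fk(q,P);return x+T.apply(Tg.inv().apply(np.array(w)))
E
cat > plan.py <<'E'
from k import *
def R_(t,yv):return mat(t,yv).as_euler("xyz",degrees=True)
q0=robot.get_state()["q"]
def solve(p,t,yv,seeds):
    o=None
    for s in seeds:
        q,er=ik(np.array(p,float),R_(t,yv),s,P)
        if o is None or er<o[1]-1e-3:o=(q,er)
    print(p,t,o[0].round(1),round(o[1],3));return o[0]
H1=solve([460,180,400],40,1,[q0])
Pl=solve([540,-312,168],-29,-1,[[-65,50,-55,-141,-102,-167]])
H4=solve([510,-345,205],-29,-1,[Pl]);H3=solve([500,-350,290],-29,-1,[H4])
H2=solve([450,-200,400],0,-1,[H3])
E
python3 - <<'E'
from plan import *
for nm,a,b in(("01",q0,H1),("12",H1,H2),("23",H2,H3),("34",H3,H4),("4P",H4,Pl)):
    Q=nrows(a,b);print(nm,len(Q)-1)
    for r in Q[::3]:
        c=bcorners(r);x,T,E,W,Fb=pts(r);print(" tcp",x.round(0),"d",T.as_matrix()[:,2].round(1),"b min",c.min(0).round(0),"max",c.max(0).round(0),"W",W.round(0),"F",Fb.round(0))
print(bcorners(Pl).round(0))
E
```

```text
[460, 180, 400] 40 [ -27.9  -12.9  -41.2 -100.9  -70.6  -59.9] 0.0
[540, -312, 168] -29 [ -66.5   52.1  -56.6 -141.  -104.7 -168.4] 0.0
[510, -345, 205] -29 [ -73.5   43.1  -55.3 -135.6  -96.6 -173.7] 0.578
[500, -350, 290] -29 [ -74.4   35.4  -58.3 -137.4  -98.  -173.7] 5.118
[450, -200, 400] 0 [ -77.7   33.4  -58.3 -109.9 -105.3 -173.7] 14.411
01 5
 tcp [498. 235. 241.] d [ 0.8  0.6 -0. ] b min [473.  80. 241.] max [597. 282. 242.] W [ 339. -145.  274.] F [218.   0. 242.]
 tcp [479. 207. 335.] d [0.7 0.7 0. ] b min [456.  53. 332.] max [581. 255. 336.] W [ 308. -150.  451.] F [209. -39. 330.]
12 19
 tcp [460. 180. 400.] d [0.8 0.6 0. ] b min [436.  25. 400.] max [559. 227. 400.] W [ 242. -128.  566.] F [180. -55. 400.]
 tcp [474. 136. 368.] d [0.8 0.6 0. ] b min [432.  -8. 284.] max [574. 180. 392.] W [ 248. -178.  510.] F [177. -78. 363.]
 tcp [481.  89. 347.] d [0.9 0.5 0. ] b min [413. -18. 198.] max [581. 128. 389.] W [ 236. -225.  454.] F [167. -97. 330.]
 tcp [484.  38. 336.] d [0.9 0.4 0.1] b min [391. -17. 155.] max [583.  78. 386.] W [ 211. -264.  398.] F [ 152. -110.  301
[... 362 characters left out ...]
.  251.] F [  98. -121.  246.]
23 4
 tcp [ 443. -170.  336.] d [ 1.  -0.1  0.3] b min [ 347. -220.  298.] max [548.  11. 360.] W [  68. -310.  238.] F [  93. -120.  243.]
 tcp [ 489. -295.  286.] d [ 0.9 -0.4  0.1] b min [ 431. -345.  264.] max [ 596. -122.  298.] W [  81. -308.  229.] F [ 164. -136.  237.]
34 2
 tcp [ 495. -337.  268.] d [ 0.8 -0.5  0.1] b min [ 451. -386.  251.] max [ 599. -171.  275.] W [  86. -307.  226.] F [ 187. -144.  235.]
4P 2
 tcp [ 509. -343.  203.] d [ 0.9 -0.5  0. ] b min [ 457. -393.  201.] max [ 615. -173.  203.] W [  98. -329.  180.] F [ 191. -163.  199.]
[[ 487. -166.  168.]
 [ 529. -362.  168.]
 [ 646. -337.  168.]
 [ 604. -142.  168.]
 [ 567. -252.  168.]]
```

```bash
cat > plan.py <<'E'
from k import *
def R_(t,yv):return mat(t,yv).as_euler("xyz",degrees=True)
def solve6(p,t,q6,seed):
    d=np.array([np.cos(t*RAD),np.sin(t*RAD),0])
    lo=[-176,-82,-58,-173.5,-174.7];hi=[176,121.7,71.7,95.5,-.2]
    def f(v):
        x,T=fk([*v,q6],P);return np.r_[(x-p)/5,60*(T.as_matrix()[:,2]-d)]
    s=least_squares(f,np.clip(seed[:5],lo,hi),bounds=(lo,hi));q=np.r_[s.x,q6]
    c=bcorners(q);up=np.cross(c[2]-c[3],c[1]-c[2]);up/=np.linalg.norm(up)
    print(p,t,q.round(1),"err",round(np.abs(s.fun).max(),2),"cork tilt",round(np.degrees(np.arccos(np.clip(abs(up[2]),0,1))),1));return q
def rep(Q,k=3):
    for r in Q[::k]:
        c=bcorners(r);x,T,E,W,Fb=pts(r);print(" tcp",x.round(0),"d",T.as_matrix()[:,2].round(1),"b min",c.min(0).round(0),"max",c.max(0).round(0),"W",W.round(0),"F",Fb.round(0))
q0=robot.get_state()["q"]
H1,e1=ik(np.array([450,170,420.]),R_(40,1),q0,P)
Pl,e2=ik(np.array([540,-312,168.]),R_(-29,-1),[-65,50,-55,-141,-102,-167],P);print(Pl.round(1),e1,e2)
H4=solve6([525,-330,205],-29,-170,Pl);H3=solve6([505,-335,300],-29,-168,H4);H2=solve6([450,-150,430],0,-150,[-50,0,-50,-120,-80])
E
python3 - <<'E'
from plan import *
for nm,a,b in(("01",q0,H1),("12",H1,H2),("23",H2,H3),("34",H3,H4),("4P",H4,Pl)):
    Q=nrows(a,b);print(nm,len(Q)-1);rep(Q)
E
```

```text
[ -66.5   52.1  -56.6 -141.  -104.7 -168.4] 6.821210263296962e-14 5.684341886080802e-14
[525, -330, 205] -29 [ -70.5   41.7  -55.8 -138.2  -95.6 -170. ] err 0.0 cork tilt 5.0
[505, -335, 300] -29 [ -73.1   14.6  -52.4 -133.5  -73.7 -168. ] err 0.0 cork tilt 28.5
[450, -150, 430] 0 [ -68.8  -19.6  -39.3  -97.5  -70.1 -150. ] err 0.0 cork tilt 81.1
01 5
 tcp [498. 235. 241.] d [ 0.8  0.6 -0. ] b min [473.  80. 241.] max [597. 282. 242.] W [ 339. -145.  274.] F [218.   0. 242.]
 tcp [475. 200. 347.] d [0.7 0.7 0. ] b min [452.  47. 344.] max [578. 250. 349.] W [ 301. -153.  470.] F [207. -47. 340.]
12 10
 tcp [450. 170. 420.] d [0.8 0.6 0. ] b min [426.  15. 420.] max [549. 217. 420.] W [ 221. -125.  595.] F [170. -65. 420.]
 tcp [473.  75. 423.] d [ 0.9  0.5 -0. ] b min [413. -83. 349.] max [578. 121. 443.] W [ 187. -164.  599.] F [151. -97. 423.]
 tcp [476. -23. 426.] d [ 1.   0.3 -0. ] b min [ 383. -145.  291.] max [583.  12. 463.] W [ 146. -194.  603.] F [ 125. -124.  426.]
 tcp [ 460. -119.  429.] d [ 1.   0.1 -0. ] b min [ 345. -174.  257.] max [ 565. -104.  476.] W [ 101. -214.  
[... 305 characters left out ...]

 tcp [ 505. -262.  364.] d [ 1.  -0.3  0.1] b min [ 418. -295.  223.] max [ 612. -147.  403.] W [ 102. -307.  438.] F [ 157. -155.  336.]
 tcp [ 505. -335.  300.] d [ 0.9 -0.5 -0. ] b min [ 446. -380.  214.] max [ 609. -184.  324.] W [  97. -319.  355.] F [ 186. -158.  300.]
34 3
 tcp [ 505. -335.  300.] d [ 0.9 -0.5 -0. ] b min [ 446. -380.  214.] max [ 609. -184.  324.] W [  97. -319.  355.] F [ 186. -158.  300.]
 tcp [ 525. -330.  205.] d [ 0.9 -0.5 -0. ] b min [ 472. -380.  189.] max [ 631. -160.  209.] W [ 113. -320.  188.] F [ 206. -153.  205.]
4P 2
 tcp [ 525. -330.  205.] d [ 0.9 -0.5 -0. ] b min [ 472. -380.  189.] max [ 631. -160.  209.] W [ 113. -320.  188.] F [ 206. -153.  205.]
```

```bash
python3 - <<'E'
from plan import *
Pp,e=ik(np.array([540,-312,180.]),R_(-29,-1),Pl,P);print(Pp.round(1),e)
full=[q0]
for b in (H1,H2,H3,H4,Pp):full+=list(nrows(full[-1],b)[1:])
print(len(full)-1);calls(full,8)
E
```

```text
[ -66.5   52.1  -56.6 -141.  -104.7 -168.4] 6.821210263296962e-14 5.684341886080802e-14
[525, -330, 205] -29 [ -70.5   41.7  -55.8 -138.2  -95.6 -170. ] err 0.0 cork tilt 5.0
[505, -335, 300] -29 [ -73.1   14.6  -52.4 -133.5  -73.7 -168. ] err 0.0 cork tilt 28.5
[450, -150, 430] 0 [ -68.8  -19.6  -39.3  -97.5  -70.1 -150. ] err 0.0 cork tilt 81.1
[ -66.7   49.1  -56.9 -141.2 -102.7 -170. ] 9.029594740674924e-12
28
[[[-0.06, 0.61, -0.18, -1.2, 1.6, 0.6, 8], [-0.12, 1.2, -0.4, -1.5, 2.7, 0.8, 8], [-0.19, 1.77, -0.66, -1.2, 2.8, 0.7, 8], [-0.26, 2.35, -0.96, -0.6, 2, 0.4, 8], [-0.31, 2.97, -1.31, -0.1, 0.1, -0.1, 8], [-0.82, 2.99, -1.51, -0.4, -3.9, 8, 8], [-1.31, 3.01, -1.76, -1.2, -7.9, 16.1, 8], [-1.78, 3.02, -2.03, -2.6, -11.7, 24.1, 8]]]
[[[-0.45, 0.22, -0.21, -1.9, -3.5, 8.1, 8], [-0.89, 0.44, -0.45, -4.3, -6.8, 16.2, 8], [-1.31, 0.65, -0.72, -7.2, -9.7, 24.2, 8], [-1.72, 0.85, -1.02, -10.5, -12.3, 32.2, 8], [-2.1, 1.04, -1.35, -14.3, -14.5, 40.1, 8], [-2.46, 1.22, -1.71, -18.6, -16.3, 47.9, 8], [-2.8, 1.39, -2.1, -23.2, -17.7, 55.6, 8], [-3.12, 1.39, -2.01, -27.2, -15.7, 63, 8]]]
[[[-0.15, 0.25, 0.2, -2.2, 1.5, 8.1, 8], [-0.32, 0.54, 0.37, -4.6, 3.1, 16.1, 8], [-0.51, 0.87, 0.52, -7.4, 4.6, 24, 8], [-0.74, 1.23, 0.63, -10.4, 6.2, 31.7, 8], [-1.01, 1.61, 0.72, -13.8, 7.8, 39.2, 8], [-1.32, 2, 0.76, -17.4, 9.5, 46.6, 8], [-1.68, 2.41, 0.76, -21.3, 11.2, 53.7, 8], [-2.09, 2.81, 0.73, -25.5, 13, 60.5, 8]]]
[[[-0.36, 0.39, 0.14, 0.6, -0.8, 8.1, 8], [-0.68, 0.82, 0.22, 0.6, -0.8, 16, 8], [-0.96, 1.28, 0.25, -0, 0, 23.5, 8], [-1.5, 1.46, 0.32, 0, 0, 28.5, 8]]]
```

>>> step_arm([
  [[-0.06, 0.61, -0.18, -1.2, 1.6, 0.6, 8], [-0.12, 1.2, -0.4, -1.5, 2.7, 0.8, 8], [-0.19, 1.77, -0.66, -1.2, 2.8, 0.7, 8], [-0.26, 2.35, -0.96, -0.6, 2, 0.4, 8], [-0.31, 2.97, -1.31, -0.1, 0.1, -0.1, 8], [-0.82, 2.99, -1.51, -0.4, -3.9, 8, 8], [-1.31, 3.01, -1.76, -1.2, -7.9, 16.1, 8], [-1.78, 3.02, -2.03, -2.6, -11.7, 24.1, 8]],
], newtons=100)

```text
time_s: 17.15
tcp_pos: [472.6, 74.3, 422.0]
ee_rot: [90.1, -24.6, 118.0]
contact_force: [-0.5, 0.6, -3.4]
gripper_width: 12.4
finger_force: 99.0
```

```bash
python3 - <<'E'
from k import *
p,R,s=pose();print(p.round(1),s["ee_rot"].round(2),s["q"].round(1),s["contact_force"].round(1),s["wrist_torque"].round(2),s["gripper_width"])
E
```

```text
[472.6  74.3 422. ] [ 90.06 -24.6  117.97] [-41.4 -17.6 -39.6 -98.  -71.  -91.3] [-0.5  0.6 -3.4] [-1.93  4.05  0.02] 12.40069602657219
```

>>> step_arm([
  [[-0.45, 0.22, -0.21, -1.9, -3.5, 8.1, 8], [-0.89, 0.44, -0.45, -4.3, -6.8, 16.2, 8], [-1.31, 0.65, -0.72, -7.2, -9.7, 24.2, 8], [-1.72, 0.85, -1.02, -10.5, -12.3, 32.2, 8], [-2.1, 1.04, -1.35, -14.3, -14.5, 40.1, 8], [-2.46, 1.22, -1.71, -18.6, -16.3, 47.9, 8], [-2.8, 1.39, -2.1, -23.2, -17.7, 55.6, 8], [-3.12, 1.39, -2.01, -27.2, -15.7, 63, 8]],
])

```text
time_s: 18.15
tcp_pos: [462.5, -163.5, 422.1]
ee_rot: [19.6, -88.1, 158.6]
contact_force: [0.3, 0.3, -3.8]
gripper_width: 12.8
finger_force: 98.9
```

>>> step_arm([
  [[-0.15, 0.25, 0.2, -2.2, 1.5, 8.1, 8], [-0.32, 0.54, 0.37, -4.6, 3.1, 16.1, 8], [-0.51, 0.87, 0.52, -7.4, 4.6, 24, 8], [-0.74, 1.23, 0.63, -10.4, 6.2, 31.7, 8], [-1.01, 1.61, 0.72, -13.8, 7.8, 39.2, 8], [-1.32, 2, 0.76, -17.4, 9.5, 46.6, 8], [-1.68, 2.41, 0.76, -21.3, 11.2, 53.7, 8], [-2.09, 2.81, 0.73, -25.5, 13, 60.5, 8]],
])

```text
time_s: 19.15
tcp_pos: [505.4, -335.0, 298.0]
ee_rot: [-90.1, -28.3, -119.0]
contact_force: [1.6, -0.2, -3.5]
gripper_width: 12.6
finger_force: 98.7
```

```bash
python3 - <<'E'
from plan import *
p,R,s=pose();print(p.round(1),s["ee_rot"].round(2),s["q"].round(1),s["contact_force"].round(1),s["wrist_torque"].round(2),s["gripper_width"])
print(bcorners(s["q"]).round(0).tolist())
Pp,e=ik(np.array([540,-312,180.]),R_(-29,-1),Pl,P)
Q=[s["q"]]
for b in (H4,Pp):Q+=list(nrows(Q[-1],b)[1:])
calls(Q,8)
m=robot.camera_model("top");im,d=robot.capture("top");cv2.imwrite("pics/t4.png",cv2.resize(im[60:300,180:480,::-1],(750,600)))
E
```

```text
[ -66.5   52.1  -56.6 -141.  -104.7 -168.4] 4.5474735088646414e-14 5.684341886080802e-14
[525, -330, 205] -29 [ -70.5   41.7  -55.8 -138.2  -95.6 -170. ] err 0.0 cork tilt 5.0
[505, -335, 300] -29 [ -73.1   14.6  -52.4 -133.5  -73.7 -168. ] err 0.0 cork tilt 28.5
[450, -150, 430] 0 [ -68.8  -19.6  -39.3  -97.5  -70.1 -150. ] err 0.0 cork tilt 81.1
[ 505.4 -335.   298. ] [ -90.1   -28.29 -119.02] [ -73.1   15.   -52.5 -133.6  -73.9 -167.8] [ 1.6 -0.2 -3.5] [1.9  3.84 0.05] 12.609705221464322
[[446.0, -200.0, 250.0], [496.0, -380.0, 321.0], [609.0, -364.0, 284.0], [559.0, -184.0, 213.0], [528.0, -282.0, 267.0]]
[[[-0.35, 0.38, 0.14, 0.6, -0.8, 8.1, 8], [-0.66, 0.8, 0.22, 0.6, -0.8, 15.9, 8], [-0.94, 1.25, 0.25, 0.1, -0, 23.3, 8], [-1.48, 1.44, 0.32, 0.1, -0, 28.3, 8]]]
```

View pics/t4.png

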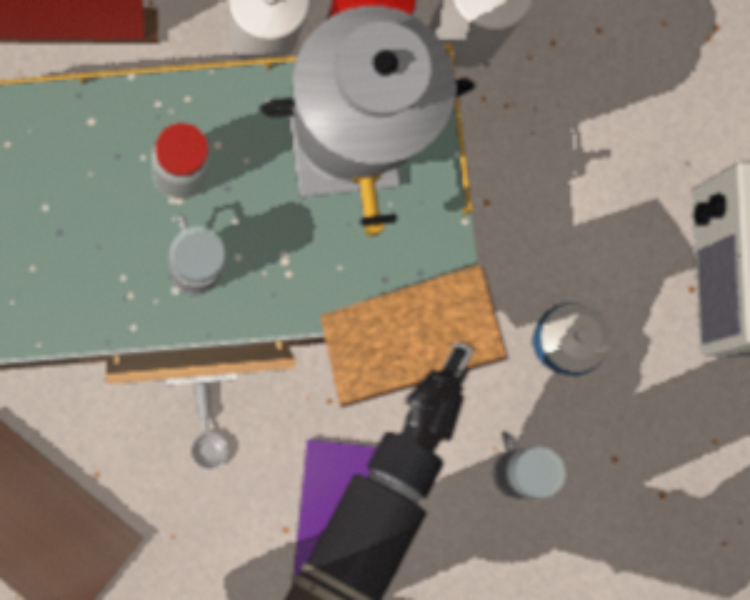

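The board is cork side up in the gripper at about (415,335), clear of the tap at (373,225) and of everything else. I continue down.

>>> step_arm([
  [[-0.18, 0.19, 0.07, 0.3, -0.4, 4, 8], [-0.35, 0.38, 0.14, 0.6, -0.8, 8.1, 8], [-0.66, 0.8, 0.22, 0.6, -0.8, 15.9, 8], [-0.94, 1.25, 0.25, 0.1, 0, 23.3, 8], [-1.25, 1.36, 0.29, 0.1, 0, 26, 8], [-1.48, 1.44, 0.32, 0.1, 0, 28.3, 8], [-1.48, 1.44, 0.32, 0.1, 0, 28.3, 8]],
])

```text
time_s: 20.08
tcp_pos: [540.7, -311.1, 179.6]
ee_rot: [-90.0, -0.2, -118.8]
contact_force: [0.0, -0.4, -2.1]
gripper_width: 12.9
finger_force: 99.0
```

```bash
cat >> k.py <<'E'
def cork(zt,save=None):
    m=robot.camera_model("top");p,d=robot.capture("top");X=cloud(d,m);z=X[...,2];h=cv2.cvtColor(p,cv2.COLOR_RGB2HSV)
    b=((h[...,0]<25)&(h[...,1]>90)&(h[...,2]>60)&(np.abs(z-zt)<9)&(X[...,0]>430)&(X[...,0]<760)&(X[...,1]<-90)&(X[...,1]>-420)).astype(np.uint8)
    b=cv2.morphologyEx(b,cv2.MORPH_OPEN,np.ones((3,3),np.uint8))
    c=np.vstack([k for k in cv2.findContours(b,0,1)[0] if cv2.contourArea(k)>100]);B=onplane(c[:,0,:],m,zt)
    q=cv2.minAreaRect(B[:,:2].astype(np.float32));print("cork",np.round(q[0],1),np.round(q[1],1),round(q[2],1),cv2.boxPoints(q).round(0).tolist())
    Y=X[b>0];A=np.c_[Y[:,:2]-Y[:,:2].mean(0),np.ones(len(Y))];g=np.linalg.lstsq(A,Y[:,2],rcond=None)[0];print("slope deg",np.degrees(g[:2]).round(2),"z",g[2].round(1))
    if save: cv2.imwrite(save,cv2.resize(p[80:280,220:420,::-1],(600,600)))
E
python3 - <<'E'
from k import *
p,R,s=pose();print(p.round(1),s["ee_rot"].round(2),s["q"].round(1),s["contact_force"].round(1))
print(bcorners(s["q"]).round(0).tolist());cork(p[2]+7);to([540,-312,168],mat(-29,-1).as_euler("xyz",degrees=True))
E
```

```text
[ 540.7 -311.1  179.6] [ -89.98   -0.18 -118.85] [ -66.6   49.3  -56.9 -141.1 -102.7 -169.8] [ 0.  -0.4 -2.1]
[[487.0, -166.0, 179.0], [529.0, -361.0, 180.0], [646.0, -336.0, 179.0], [604.0, -141.0, 179.0], [567.0, -251.0, 179.0]]
cork [ 568.1 -248. ] [117.6 199. ] 12.1 [[490.0, -163.0], [531.0, -358.0], [646.0, -333.0], [605.0, -138.0]]
slope deg [-0.75 -0.27] z 185.2
shift [ 0.013  0.211 -0.003] turn [-0.1   0.14  0.26]
```

>>> step_arm([
  [[0, 0.06, 0, 0, 0.1, 0.3, 8], [0, 0.12, 0, 0, 0.1, 0.3, 8], [0, 0.16, 0, 0, 0.1, 0.3, 8], [0, 0.19, 0, 0, 0.1, 0.3, 8], [0, 0.19, 0, 0, 0.1, 0.3, 8]],
])

```text
time_s: 20.75
tcp_pos: [540.2, -311.8, 170.5]
ee_rot: [-89.8, 0.0, -119.0]
contact_force: [-0.1, 0.5, -3.5]
gripper_width: 12.7
finger_force: 99.0
```

>>> step_arm([
  [[0, 0.015, 0, 0, 0, 0, 8], [0, 0.025, 0, 0, 0, 0, 8], [0, 0.025, 0, 0, 0, 0, 8]],
])

```text
time_s: 21.12
tcp_pos: [540.3, -311.7, 169.1]
ee_rot: [-89.8, 0.0, -119.0]
contact_force: [-0.5, -1.1, -2.9]
gripper_width: 13.0
finger_force: 99.0
```

```bash
python3 - <<'E'
from k import *
p,R,s=pose();print(p.round(1),s["ee_rot"].round(2),s["q"].round(1),s["contact_force"].round(1),s["wrist_torque"].round(2));cork(174)
E
```

```text
[ 540.3 -311.7  169.1] [-8.9780e+01  3.0000e-02 -1.1902e+02] [ -66.5   52.2  -56.6 -140.9 -105.1 -168.3] [-0.5 -1.1 -2.9] [1.95 3.92 0.01]
cork [ 568.1 -249.6] [117.7 198.3] 11.8 [[490.0, -165.0], [531.0, -359.0], [646.0, -335.0], [605.0, -140.0]]
slope deg [-0.21 -0.17] z 174.7
```

>>> step_arm([
  [[0, 0.015, 0, 0, 0, 0, 8], [0, 0.02, 0, 0, 0, 0, 8], [0, 0.02, 0, 0, 0, 0, 8]],
])

```text
time_s: 21.55
tcp_pos: [540.3, -311.7, 168.0]
ee_rot: [-89.8, 0.0, -119.0]
contact_force: [-0.1, -0.0, -2.4]
gripper_width: 12.5
finger_force: 99.0
```

>>> step_arm([
  [[0, 0.015, 0, 0, 0, 0, 8], [0, 0.02, 0, 0, 0, 0, 8], [0, 0.02, 0, 0, 0, 0, 8]],
])

```text
time_s: 21.92
tcp_pos: [540.2, -311.8, 167.2]
ee_rot: [-89.7, 0.0, -119.0]
contact_force: [0.6, -0.9, 1.7]
gripper_width: 12.4
finger_force: 99.0
```

>>> step_arm([
  [[0, 0.006, 0, 0, 0, 0, 8], [0, 0.006, 0, 0, 0, 0, 8], [0, 0.006, 0, 0, 0, 0, 13.5], [0, 0.006, 0, 0, 0, 0, 16], [0, 0.006, 0, 0, 0, 0, 20], [0, 0.006, 0, 0, 0, 0, 26], [0, 0.006, 0, 0, 0, 0, 34], [0, 0.006, 0, 0, 0, 0, 34]],
], newtons=30)

```text
time_s: 22.92
tcp_pos: [540.3, -311.7, 166.3]
ee_rot: [-89.8, 0.0, -119.0]
contact_force: [0.4, -0.5, -0.0]
gripper_width: 33.7
finger_force: 0.0
```

```bash
python3 - <<'E'
from k import *
p,R,s=pose();print(p.round(1),s["ee_rot"].round(2),s["contact_force"].round(1),s["gripper_width"],s["finger_force"]);cork(174)
E
```

```text
[ 540.3 -311.7  166.3] [-8.9790e+01  3.0000e-02 -1.1903e+02] [ 0.4 -0.5 -0. ] 33.710144002636525 0.0
cork [ 567.7 -249.3] [118.3 198. ] 11.8 [[489.0, -165.0], [530.0, -358.0], [646.0, -334.0], [605.0, -140.0]]
slope deg [0.03 0.01] z 173.4
```

```bash
cat > plan2.py <<'E'
from k import *
def M(t,pitch,kind):
    c,s=np.cos(t*RAD),np.sin(t*RAD);cp,sp=np.cos(pitch*RAD),np.sin(pitch*RAD)
    z=np.array([c*cp,s*cp,-sp]);l=np.array([-s,c,0])
    y={"v-":-np.cross(z,l),"h+":l,"h-":-l}[kind]
    return Rot.from_matrix(np.c_[np.cross(y,z),y,z]).as_euler("xyz",degrees=True)
def best(p,t,pitch,kind,seed):
    o=None
    for s in seed:
        q,er=ik(np.array(p,float),M(t,pitch,kind),s,P)
        if o is None or er<o[1]-1e-3:o=(q,er)
    return o
E
python3 - <<'E'
from plan2 import *
q0=robot.get_state()["q"];seeds=[np.r_[[-66,45,-50,-115,-90],q6] for q6 in(-165,-80,0,80,165)]
print("retreat");
for p,t in(([515,-325,166],-15),([500,-330,166],0),([490,-330,166],11),([470,-320,200],11)):
    q,e=best(p,t,0,"v-",[q0]);print(p,t,q.round(0),round(e,2))
for k in("h+","h-"):
    for p,t in(([475,-269,176],11),([475,-269,230],11),([582,-247,176],11)):
        q,e=best(p,t,0,k,seeds);print(k,p,t,q.round(0),round(e,2),[a.round(0).tolist() for a in pts(q)[3:]])
E
```

```text
retreat
[515, -325, 166] -15 [ -75.   49.  -47. -122.  -95. -174.] 2.04
[500, -330, 166] 0 [ -76.   51.  -40. -111.  -95. -174.] 7.31
[490, -330, 166] 11 [ -76.   52.  -35. -104.  -96. -174.] 11.03
[470, -320, 200] 11 [ -78.   50.  -37. -102.  -97. -174.] 11.48
h+ [475, -269, 176] 11 [-74.  37. -31. -95. -88.  68.] 0.0 [[151.0, -514.0, 246.0], [117.0, -339.0, 176.0]]
h+ [475, -269, 230] 11 [-74.  29. -31. -95. -87.  60.] 0.0 [[148.0, -501.0, 326.0], [117.0, -339.0, 230.0]]
h+ [582, -247, 176] 11 [ -62.   38.  -29. -105.  -83.   67.] 0.0 [[257.0, -490.0, 250.0], [224.0, -317.0, 176.0]]
h- [475, -269, 176] 11 [ -74.   37.  -31.  -95.  -88. -112.] 0.0 [[151.0, -514.0, 246.0], [117.0, -339.0, 176.0]]
h- [475, -269, 230] 11 [ -74.   29.  -31.  -95.  -87. -120.] 0.0 [[148.0, -501.0, 326.0], [117.0, -339.0, 230.0]]
h- [582, -247, 176] 11 [ -62.   38.  -29. -105.  -83. -113.] 0.0 [[257.0, -490.0, 250.0], [224.0, -317.0, 176.0]]<stdin>:8: UserWarning: Gimbal lock detected. Setting third angle to zero since it is not possible to uniquely determine all angles.
```

```bash
python3 - <<'E' 2>/dev/null
from plan2 import *
q0=robot.get_state()["q"]
for dx,dy in((-20,0),(-40,0),(-50,0),(-20,-20),(-30,-30),(-15,-60),(-10,-80)):
    r=[]
    for t in(-40,-35,-29,-24,-20,-15,-10):
        q,e=best([540+dx,-312+dy,166.5],t,0,"v-",[q0]);r.append((t,round(e,1),q[2].round(),q[5].round()))
    print(dx,dy,r)
E
```

```text
-20 0 [(-40, np.float64(4.8), np.float64(-58.0), np.float64(-163.0)), (-35, np.float64(2.5), np.float64(-58.0), np.float64(-164.0)), (-29, np.float64(0.0), np.float64(-57.0), np.float64(-165.0)), (-24, np.float64(0.0), np.float64(-53.0), np.float64(-170.0)), (-20, np.float64(0.1), np.float64(-50.0), np.float64(-174.0)), (-15, np.float64(1.6), np.float64(-48.0), np.float64(-174.0)), (-10, np.float64(3.2), np.float64(-45.0), np.float64(-174.0))]
-40 0 [(-40, np.float64(4.9), np.float64(-58.0), np.float64(-158.0)), (-35, np.float64(2.9), np.float64(-58.0), np.float64(-160.0)), (-29, np.float64(0.0), np.float64(-58.0), np.float64(-162.0)), (-24, np.float64(0.0), np.float64(-54.0), np.float64(-168.0)), (-20, np.float64(0.0), np.float64(-51.0), np.float64(-173.0)), (-15, np.float64(1.3), np.float64(-48.0), np.float64(-174.0)), (-10, np.float64(3.0), np.float64(-45.0), np.float64(-174.0))]
-50 0 [(-40, np.float64(4.8), np.float64(-58.0), np.float64(-156.0)), (-35, np.float64(3.0), np.float64(-58.0), np.float64(-159.0)), (-29, np.float64(0.1), np.float64(-58.0), np.float64(-161.0)), (-24, np
[... 1343 characters left out ...]
-24, np.float64(1.5), np.float64(-48.0), np.float64(-174.0)), (-20, np.float64(2.6), np.float64(-46.0), np.float64(-174.0)), (-15, np.float64(4.2), np.float64(-43.0), np.float64(-174.0)), (-10, np.float64(6.0), np.float64(-41.0), np.float64(-174.0))]
-10 -80 [(-40, np.float64(0.0), np.float64(-57.0), np.float64(-172.0)), (-35, np.float64(0.0), np.float64(-53.0), np.float64(-174.0)), (-29, np.float64(1.3), np.float64(-49.0), np.float64(-174.0)), (-24, np.float64(2.6), np.float64(-46.0), np.float64(-174.0)), (-20, np.float64(3.6), np.float64(-44.0), np.float64(-174.0)), (-15, np.float64(5.1), np.float64(-42.0), np.float64(-174.0)), (-10, np.float64(6.9), np.float64(-40.0), np.float64(-174.0))]
```

```bash
python3 - <<'E' 2>/dev/null
from plan2 import *
q0=robot.get_state()["q"];p0=pose()[0]
Rr,e=best([485,-312,167.5],-24,0,"v-",[q0])
P1,e1=best([462,-272,178],11,0,"h-",[[-74,37,-31,-95,-88,-112]]);print(e,e1,Rr.round(1),P1.round(1))
# retreat cartesian
Q=[q0]
for k in np.linspace(0,1,7)[1:]:
    q,er=best(p0+k*(np.array([485,-312,167.5])-p0),-29+5*k,0,"v-",[Q[-1]]);Q.append(q)
calls(np.array(Q),34)
J=nrows(Rr,P1);print(len(J))
for r in J[::2]:
    x,T,E,W,Fb=pts(r);print(x.round(0),T.as_matrix().round(2)[:,1:].T.tolist(),W.round(0),Fb.round(0))
calls(J,70)
E
```

```text
2.862499213317165e-14 1.1368683772161603e-13 [ -77.2   52.3  -54.5 -125.6 -100.  -166.4] [ -75.1   36.9  -31.2  -93.6  -88.5 -111.8]
[[[0.07, -0.01, -0.13, -0.2, -0.9, -0, 34], [0.15, -0.01, -0.26, -0.2, -1.7, -0, 34], [0.22, -0.01, -0.4, -0.2, -2.5, -0, 34], [0.3, -0.02, -0.53, -0.2, -3.4, -0, 34], [0.37, -0.02, -0.67, -0.2, -4.2, -0, 34], [0.45, -0.03, -0.8, -0.2, -5, -0, 34]]]
12
[ 485. -312.  167.] [[-0.0, 0.0, -1.0], [0.91, -0.41, -0.0]] [  76. -334.  122.] [ 151. -163.  168.]
[ 490. -297.  179.] [[-0.03, -0.26, -0.96], [0.95, -0.3, 0.05]] [  86. -369.  132.] [ 142. -188.  160.]
[ 490. -283.  186.] [[-0.03, -0.52, -0.85], [0.98, -0.18, 0.08]] [  98. -404.  148.] [ 132. -216.  156.]
[ 486. -273.  188.] [[0.01, -0.74, -0.67], [0.99, -0.07, 0.09]] [ 109. -439.  170.] [ 123. -248.  156.]
[ 479. -268.  186.] [[0.07, -0.9, -0.43], [1.0, 0.04, 0.07]] [ 121. -472.  197.] [ 115. -284.  160.]
[ 468. -269.  181.] [[0.15, -0.98, -0.15], [0.99, 0.15, 0.03]] [ 132. -502.  231.] [ 107. -322.  171.]
[[[-0.14, -0.11, -0.01, 1.8, -3.1, -7.3, 70], [-0.26, -0.2, -0.03, 3.8, -6.2, -14.8, 70], [-0.37, -0.26, -0.07, 5.9, -9, -22.5, 70], [-0.47, -0.31, -0.12, 8.2, -11.8, -30.2, 70], [-0.55, -0.34, -0.18, 10.5, -14.4, -38.1, 70], [-0.6, -0.34, -0.25, 13, -16.8, -46, 70], [-0.63, -0.33, -0.32, 15.6, -19.2, -54.1, 70], [-0.63, -0.31, -0.4, 18.4, -21.4, -62.2, 70]]]
[[[-0.03, 0.01, -0.08, 2.4, -2.1, -8.3, 70], [-0.06, 0.04, -0.18, 4.9, -4, -16.8, 70], [-0.08, 0.11, -0.29, 7.4, -5.9, -25.3, 70]]]
```

>>> step_arm([
  [[0.07, -0.01, -0.13, -0.2, -0.9, 0, 34], [0.15, -0.01, -0.26, -0.2, -1.7, 0, 34], [0.22, -0.01, -0.4, -0.2, -2.5, 0, 34], [0.3, -0.02, -0.53, -0.2, -3.4, 0, 34], [0.37, -0.02, -0.67, -0.2, -4.2, 0, 34], [0.45, -0.03, -0.8, -0.2, -5, 0, 34], [0.45, -0.03, -0.8, -0.2, -5, 0, 34]],
])

```text
time_s: 23.85
tcp_pos: [484.8, -312.8, 168.1]
ee_rot: [-90.0, -0.0, -114.1]
contact_force: [0.2, -0.5, -0.2]
gripper_width: 33.8
finger_force: 0.0
```

```bash
python3 - <<'E' 2>/dev/null
from k import *
p,R,s=pose();print(p.round(1),s["ee_rot"].round(2),s["q"].round(1),s["contact_force"].round(1));cork(174)
E
```

```text
[ 484.8 -312.8  168.1] [ -89.96   -0.   -114.1 ] [ -77.3   52.3  -54.5 -125.6 -100.  -166.4] [ 0.2 -0.5 -0.2]
cork [ 567.9 -249.2] [117.8 198. ] 11.8 [[490.0, -164.0], [531.0, -358.0], [646.0, -334.0], [605.0, -140.0]]
slope deg [-0.12  0.08] z 173.3
```

Released cleanly; the board lies flat and still. Next I roll the gripper to the pushing orientation.

>>> step_arm([
  [[-0.14, -0.11, -0.01, 1.8, -3.1, -7.3, 34], [-0.26, -0.2, -0.03, 3.8, -6.2, -14.8, 34], [-0.37, -0.26, -0.07, 5.9, -9, -22.5, 34], [-0.47, -0.31, -0.12, 8.2, -11.8, -30.2, 34], [-0.55, -0.34, -0.18, 10.5, -14.4, -38.1, 34], [-0.6, -0.34, -0.25, 13, -16.8, -46, 34], [-0.63, -0.33, -0.32, 15.6, -19.2, -54.1, 34], [-0.63, -0.31, -0.4, 18.4, -21.4, -62.2, 34]],
])

```text
time_s: 24.9
tcp_pos: [479.0, -267.0, 186.7]
ee_rot: [-80.6, -64.3, -95.8]
contact_force: [0.1, 0.1, -0.5]
gripper_width: 34.2
finger_force: 0.0
```

>>> step_arm([
  [[-0.03, 0.01, -0.08, 2.4, -2.1, -8.3, 45], [-0.06, 0.04, -0.18, 4.9, -4, -16.8, 60], [-0.08, 0.11, -0.29, 7.4, -5.9, -25.3, 70], [-0.08, 0.11, -0.29, 7.4, -5.9, -25.3, 70]],
])

```text
time_s: 25.4
tcp_pos: [462.6, -272.4, 178.9]
ee_rot: [72.8, -89.9, 118.2]
contact_force: [0.6, 0.4, 0.0]
gripper_width: 70.0
finger_force: 0.0
```

```bash
python3 - <<'E' 2>/dev/null
from plan2 import *
p,R,s=pose();print(p.round(1),s["q"].round(1),s["contact_force"].round(1),R.as_matrix().round(3).tolist());cork(174)
# refine tap position from the scene and wrist-independent top depth: gold pixels at z 262..290 are occluded; use key/gold front
f=np.load("top0.npz");im,d=f["p"],f["d"];m=robot.camera_model("top")
for nm in("scene",):
    im,d=robot.capture(nm)
m2=robot.camera_model("top");print("tap spout (650,-233,266) px top",proj([[650,-233,266],[650,-233,329]],m2).round(1).tolist())
i2,d2=robot.capture("top");cv2.imwrite("pics/tap.png",cv2.resize(i2[110:200,280:370,::-1],(600,600),interpolation=cv2.INTER_CUBIC))
E
```

```text
[ 462.6 -272.4  178.9] [ -75.1   36.8  -31.1  -93.7  -88.5 -111.9] [0.6 0.4 0. ] [[-0.001, 0.191, 0.982], [0.001, -0.982, 0.191], [1.0, 0.002, 0.001]]
cork [ 568.3 -249.2] [118.2 197.8] 11.7 [[490.0, -164.0], [531.0, -358.0], [646.0, -334.0], [606.0, -140.0]]
slope deg [-0.09  0.03] z 173.4
tap spout (650,-233,266) px top [[327.2, 153.9], [330.9, 149.2]]
```

View pics/tap.png

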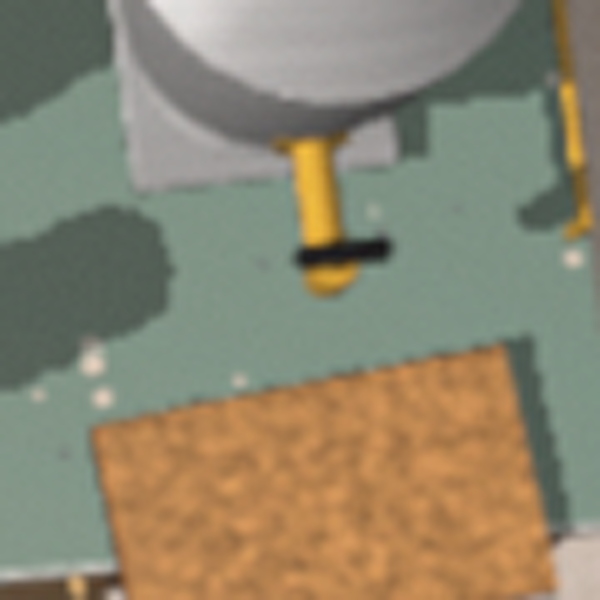

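```bash
python3 - <<'E' 2>/dev/null
from k import *
m=robot.camera_model("top")
im,d=robot.capture("top");X=cloud(d,m);h=cv2.cvtColor(im,cv2.COLOR_RGB2HSV)
px=lambda a,b:(280+a/6.667-.5,110+b/6.667-.5)
print("rim front z266",onplane([px(329,296)],m,266).round(0),"z280",onplane([px(329,296)],m,280).round(0),"key z329",onplane([px(343,252)],m,327).round(0))
for z in(160,168,176):
    a,b=onplane([px(140,190),px(397,162)],m,z);c=(a+b)/2;u=(a-b)/np.linalg.norm(a-b);n=np.array([u[1],-u[0]]);print("foot z",z,"width",np.linalg.norm(a-b).round(1),"tap",(c[:2]-71*n*np.sign(n[0])).round(1),"yaw",np.degrees(np.arctan2(n[1],n[0])).round(1))
g=(h[...,0]>15)&(h[...,0]<32)&(h[...,1]>150)&(X[...,2]>225);v,u=np.where(g);k=(v>140);print("gold last rows",[(r,u[v==r].min(),u[v==r].max(),X[r,u[v==r]][:,2].round(0).tolist()) for r in range(148,157) if (v==r).any()])
print("foot depth z",X[135,303,2],X[137,310,2])
# scene camera: gold spout
ms=robot.camera_model("scene");print("scene px",proj([[655,-233,266]],ms).round(0))
E
```

```text
rim front z266 [[ 650. -238.  266.]] z280 [[ 647. -235.  280.]] key z329 [[ 656. -233.  327.]]
foot z 160 width 124.2 tap [ 660.6 -236.6] yaw 6.8
foot z 168 width 123.6 tap [ 658.5 -235.3] yaw 6.8
foot z 176 width 122.9 tap [ 656.5 -234.1] yaw 6.8
gold last rows [(149, np.int64(331), np.int64(332), [328.0, 328.0]), (150, np.int64(326), np.int64(332), [325.0, 323.0, 322.0, 322.0, 314.0, 301.0, 308.0]), (151, np.int64(326), np.int64(332), [305.0, 307.0, 302.0, 305.0, 305.0, 302.0, 307.0]), (152, np.int64(327), np.int64(331), [304.0, 309.0, 308.0, 304.0, 307.0]), (153, np.int64(327), np.int64(329), [298.0, 302.0, 303.0])]
foot depth z 177.27350946078363 173.49023856607496
scene px [[227. 233.]]
```

The crop shows the spout end at about (329,295) and the key at (343,252). These and the foot give a tap position of about (656,-234). Now I push along the board's normal.

>>> step_arm([
  [[-0.05, -0.03, 0.15, 0, 0, 0, 70], [-0.05, -0.03, 0.35, 0, 0, 0, 70], [-0.05, -0.03, 0.55, 0, 0, 0, 70], [-0.05, -0.03, 0.68, 0, 0, 0, 70], [-0.05, -0.03, 0.8, 0, 0, 0, 70], [-0.05, -0.03, 0.95, 0, 0, 0, 70], [-0.05, -0.03, 1.1, 0, 0, 0, 70], [-0.05, -0.03, 1.2, 0, 0, 0, 70]],
])

```text
time_s: 26.6
tcp_pos: [532.8, -256.8, 175.2]
ee_rot: [126.2, -90.0, 64.8]
contact_force: [-2.3, -1.0, 0.6]
gripper_width: 70.3
finger_force: 1.0
```

```bash
python3 - <<'E' 2>/dev/null
from k import *
p,R,s=pose();print(p.round(1),R.as_matrix().round(3).tolist(),s["contact_force"].round(1));cork(174)
E
```

```text
[ 532.8 -256.8  175.2] [[0.0, 0.19, 0.982], [0.0, -0.982, 0.19], [1.0, 0.0, -0.0]] [-2.3 -1.   0.6]
cork [ 590.1 -245.7] [118.3 198.8] 10.9 [[513.0, -159.0], [551.0, -354.0], [667.0, -332.0], [629.0, -137.0]]
slope deg [-0.06 -0.05] z 173.6
```

>>> step_arm([
  [[0, 0, 0.1, 0, 0, 0, 70], [0, 0, 0.25, 0, 0, 0, 70], [0, 0, 0.42, 0, 0, 0, 70], [0, 0, 0.6, 0, 0, 0, 70], [0, 0, 0.76, 0, 0, 0, 70], [0, 0, 0.9, 0, 0, 0, 70], [0, 0, 0.99, 0, 0, 0, 70], [0, 0, 1.03, 0, 0, 0, 70]],
])

```text
time_s: 27.65
tcp_pos: [593.2, -244.9, 175.2]
ee_rot: [128.7, -90.0, 62.3]
contact_force: [-2.9, -1.3, 0.7]
gripper_width: 69.8
finger_force: 1.2
```

```bash
python3 - <<'E' 2>/dev/null
from k import *
p,R,s=pose();print(p.round(1),s["contact_force"].round(1));cork(174,"pics/fin.png")
E
```

```text
[ 593.2 -244.9  175.2] [-2.9 -1.3  0.7]
cork [ 650.1 -234.3] [119.1 197.7] 10.9 [[573.0, -148.0], [610.0, -343.0], [727.0, -320.0], [690.0, -126.0]]
slope deg [-0.05  0.02] z 173.4
```

View pics/fin.png

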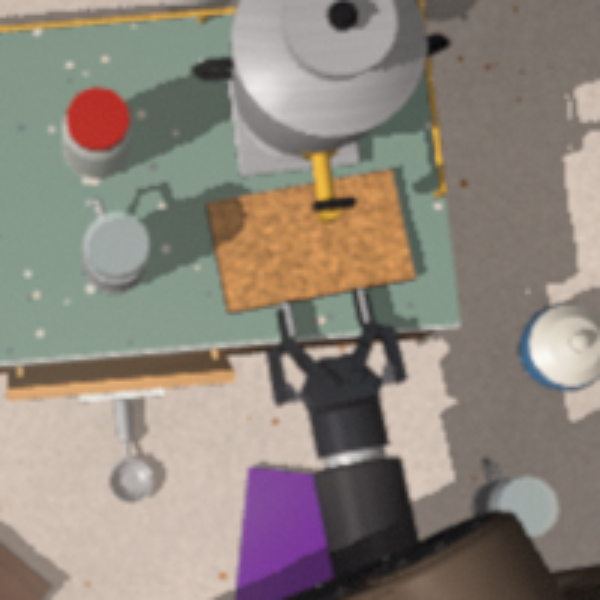

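The board lies cork up under the tap, with its centre at about (650,-234) and all corners inside the stand's edges. I back off and check.

>>> step_arm([
  [[0, 0, -0.1, 0, 0, 0, 70], [0, 0, -0.3, 0, 0, 0, 70], [0, 0, -0.55, 0, 0, 0, 70], [0, 0, -0.75, 0, 0, 0, 70], [0, 0, -0.85, 0, 0, 0, 70], [0, 0, -0.85, 0, 0, 0, 70], [0, 0, -0.85, 0, 0, 0, 70]],
])

```text
time_s: 28.58
tcp_pos: [543.1, -254.9, 175.2]
ee_rot: [116.6, -90.0, 74.4]
contact_force: [-0.5, -0.2, -1.0]
gripper_width: 70.0
finger_force: 0.0
```

```bash
python3 - <<'E' 2>/dev/null
from k import *
p,R,s=pose();print(p.round(1),s["contact_force"].round(1),s["finger_force"],s["qd"].round(1));cork(174)
print(robot.sign_off())
E
```

```text
[ 543.1 -254.9  175.2] [-0.5 -0.2 -1. ] 0.0 [ 0.4  0.  -0.   0.1  0.   0.1]
cork [ 650.7 -234.2] [118.4 197.8] 10.9 [[574.0, -148.0], [611.0, -343.0], [728.0, -320.0], [690.0, -126.0]]
slope deg [ 0.22 -0.01] z 173.4
the job is handed in; nothing more can be done
None
```

The job is handed in at about 29 s (no verdict came back): the board lies flat and cork side up on the stand, its centre about 6 mm from plumb below the tap by my camera measurement, with all four corners inside the edges and the gripper backed clear.

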